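# Close up a junction box with its quarter-turn fastener

## Task

The wiring check is finished: close up the junction box. Pick up the screwdriver that was left across its open top and lay it down flat on the bench, then lay the loose cover on the box between the edge guides and slide it fully home under the rear lip. Lock it with the captive quarter-turn stud: line the wing up across the box so that its cross bar matches the slot, push it in against its spring, turn it a quarter turn clockwise to the stop and let go; leave the other things on the bench where they are.

Things in the scene. Friction and masses are not known exactly. Their poses are not given: they have to be found in the camera images.
- junction_box: Grey sheet-metal box, fixed, open at the top. Origin: centre of its underside on the bench; z up, -x is its front, +x its rear. 206 (x) x 146 (y) mm, flat rim 52 mm above the bench. Opening: x -30..+72, y -46..+46 mm; terminals inside up to 39 mm high. Front of the opening a 4 mm thick ledge with the slot. Rear glands reach x = +124, fixing ears y = +-91.
- cover_home (a point): Where the cover's origin lies when home: on the rim, x = +3, y = 0, z = 52 mm in the box's frame; axes as the box's, cover parallel. Beside it edge guides along the box (x -97..+63 mm): upright inner faces at y = +-59 for 5 mm (2 mm play a side), then flared out to +-65, tops 63 mm above the bench. Set the cover down about 20 mm in front (to -x), clear of the lip, then slide it to +x.
- lip (a point): Rear retaining lip: middle of its overhang's front edge, underside; 74 mm to +x of the box's centre, 6.5 mm above the rim. The lip is 112 mm wide (y), 3 mm thick, and reaches back 14 mm to the stop face (x = +88) that the cover's rear edge meets when home.
- slot (a point): Centre of the slot in the front ledge, on its top face: x = -59, y = 0, z = 52 mm in the box's frame. 13 mm wide (box x), 34 mm long (box y), through the 4 mm ledge; hollow below. Axes as the box's.
- cover: Loose grey sheet-metal cover, plate 170 (x) x 114 (y) x 4 mm, 0.35 to 0.55 kg, lying right way up on the bench. Origin: centre of the plate's underside; z up. Bow handle: see handle. The quarter-turn stud stands at x = -62, y = 0: this end goes to the box's front. A boss round the stud's foot, radius 21 mm, reaches 8 mm above the underside.
- handle (a point): Middle of the black grip bar of the cover's handle: 14 mm to +x of the cover's centre, 34.5 mm above the plate's underside. The bar runs along the cover's y, 82 mm long, 12 mm wide (x), 11 mm high; 60 mm free between its end posts, 25 mm of air under it. Axes as the cover's.
- wing (a point): Grip point on the stud's black wing, on the stud's axis. The wing is 60 mm long along this frame's y, 12 mm thick (x), from 15 mm below to 9 mm above this point. Stud out: 39.5 mm above the cover's underside; fully in: 12 mm lower. A cross bar 28 x 7 x 5 mm at the stud's foot lies parallel to the wing; with the stud out it is drawn up inside the cover.
- stud_turn (a joint): Turn of the stud, rad, growing clockwise seen from above, stops at -1.57 and +1.57. 0: wing and cross bar along the cover's y, lined up with the slot when the cover is home (goes in within about +-0.2). +1.57: wing along the cover's x, locked if pushed in. Friction 0.03 N m; it stays where it is left.
- stud_push (a joint): Travel of the stud downwards, m: 0 out, 0.012 fully in; spring 3 N at 0, 6.6 N fully in. Lined up over the slot it goes in fully; else the cross bar lands on the ledge within 1 mm. Turns freely below the ledge once in by 0.010; let go when turned, it springs back to about 0.0095, the bar caught under the ledge.
- carton: Bystander: small carton 42 (x) x 75 (y) x 24 mm. Origin: centre of its underside. It may have changed places with the camera head.
- screwdriver: Screwdriver, 196 mm long along its x, 0.06 kg. Origin: its middle, level with the handle's underside. Handle x -98 to -10 mm, 24 mm thick, flat-sided, z 0 to 24; 6 mm shaft (axis 12 mm above the underside) x -10 to +92. It lies across the open box, handle on the +y edge guide, shaft on the other, tip down by 0.07 rad; about 35 mm of the handle is over the opening.
- camera: Bystander: small white camera head lying down, 92 (x) x 30 (y) x 30 mm. Origin: centre of its underside.
- bench_mid (a point): A point on the bench top, world (0.5, 0, 0). The free top runs from x = 0.38 m (front edge), y = -0.36 to +0.43; behind x = 0.63 two computer towers 0.47 m high stand on it for y above -0.06; to their right it runs on to the back, where boxes, a mug and a tape roll stand from x = 0.735 on.

How it is judged:
By the outcome, as a careful person would: the job done as asked, in the order asked, and still so for the second after the job is handed in, with the robot touching nothing.
It also fails if it takes over 72 s, if anything falls off the work surface, if the arm or the gripper's body presses on something with over 40 N, if the wrist force passes 120 N, or if a joint passes its speed limit or range.

## Robot

A 6-joint arm with a two-finger parallel gripper is mounted at the origin on a cart in front of the work surface, level with it; the furniture and walls round the work are solid. World frame = base frame: x ahead of the robot, y to its left, z up, the work surface at z = 0. Lengths are in mm, angles in rad, forces in N, time in s.
With the tool pointing down it reaches from about 350 to 975 mm from the base axis. Payload 7.1 kg.
Tool frame: the origin (TCP) lies at the very end of the fingers, on their centre line; the grasp point (between the pads) lies 19 mm behind it; z points along the fingers, y is the line along which they close (so a half turn about z gives the same grasp; the last joint's range is limited). The gripper opens to 88 mm and grips with 3 to 60 N. Pads are 20 mm wide; open, the fingers measure 115 mm over their backs; the gripper's body (75 mm by 178 mm) begins 61 mm behind the grasp point.
Start: joints at [-1.202, 0.423, 1.63, -0, 1.089, -0.019], TCP at [236.361, -578.566, 222.675] pointing down, gripper open.
Joint ranges: [-3, 3], [-0.9, 2.11], [0.09, 2.58], [-1.31, 4.45], [0.11, 2.69], [-2.54, 2.54]. Speed limits (rad/s): [2.39, 2.39, 3.01, 3.14, 3.14, 3.14].

## Interface

Orientations are given as a rotation vector (axis times angle).
In Python, from workcell import * gives the robot as it stands.
- The arm moves only by the tool step_arm, never from a script. Its argument "deltas" is a list of rows, each a list of 3 entries, a list of its own where there are three numbers: the shift along the tool's x, y, z in units of 300 mm (1.0 is 300 mm), then the turn, a rotation vector about the tool's x, y, z in units of 1.5 rad (1.0 is 1.5 rad), then the gripper command: -1 is shut, 1 is fully open, values between are in proportion. In form: [[[dx, dy, dz], [rx, ry, rz], gripper], ...]. A call has 1 to 20 rows; each row is the pose to reach, as a shift and turn from the pose commanded when the call began, along the tool's axes at that moment; what a row does not reach only later rows make up. A row lasts 1/12 s, in which the tool goes at most 41.7 mm and 7.16 degrees, less where a joint would pass 70% of its speed; a pose out of reach is approached as far as the arm can. A call with a number of a shift or a turn outside -1 to 1 is refused whole. A call with a gripper value outside its range is refused whole. The fingers move at their own pace and stop on an object; the grip force is fixed at half the most. Time passes only in rows, so rows that repeat a pose let the fingers close. It gives the time, the measured TCP pose, the force, the opening and the grip force at its end, in the units of the state.
- get_obs(): the state, without advancing time (a new reading comes with each control period).
- get_image(name): name is "side" or "top"; returns a dict with "pixels" (420x560x3 uint8, red, green, blue), "fx", "fy", "cx", "cy" (pixels), "T" (4x4, takes a point from camera to world coordinates). Camera axes: x right, y down, z forward; pixel columns grow to the right and rows downward; lengths in mm; the calibration is good to about 2 mm. A picture is of the moment at which its call begins. There is no depth.
- close_job(): hands the job in; it is judged then, once.
The state is a dict: "t": time; "qpos": joint angles; "qvel": joint speeds; "joint_torque": joint torques, N m; "ee_pos": TCP position; "orientation": TCP orientation; "ft_force": force on the tool from outside, world axes, zero at the start; "moment": the same for the moment, N m; "width": finger opening in mm; "grasp_force": force on a finger pad.
Only numpy, scipy, OpenCV 4.12 (cv2) and the standard library are available. Lean on these libraries where they do the work, as an engineer would, in place of code of your own. Each camera call takes 0.05 s, during which the arm holds its last target. There are 200 camera calls.

## Working session

There is one attempt and no reset: what is moved stays moved. The work goes in short steps, Python scripts to look and compute and a tool call to move; the robot and the scene stay as the last step left them, time stands still between calls to the robot, and variables do not carry over. Pictures are saved under pics/ and viewed, at most 10 in all, crops included, and the job is handed in when it is done.

Besides the shell and the picture viewer there is one more tool, called after "Call:" by a JSON object that holds its "fn" and its "kwargs", one argument or row to a line. step_arm: Moves the arm, as the interface text tells. Its arguments: {"type":"object","properties":{"deltas":{"type":"array","items":{"type":"array"}}},"required":["deltas"]}

```bash
ls; mkdir -p pics; python3 - <<'E'
from workcell import *
import cv2,numpy as np
o=get_obs();print(o)
for n in("side","top"):
    d=get_image(n);cv2.imwrite(f"pics/{n}0.png",d["pixels"][:,:,::-1]);print(n,d["fx"],d["fy"],d["cx"],d["cy"],np.round(d["T"],3).tolist())
E
```

```text
pics
{'t': 0.0, 'qpos': array([-1.20201262e+00,  4.23831796e-01,  1.63065183e+00,  2.30055464e-06,
        1.08859849e+00, -1.89878978e-02]), 'qvel': array([ 3.87047395e-04,  4.76253121e-04,  1.19700017e-03,  7.12459797e-04,
       -7.77343080e-05,  1.11857452e-03]), 'joint_torque': array([-8.58648764e-04, -5.44626260e+01, -2.73669022e+01,  6.41865889e-02,
        2.27004674e-02, -1.13573321e-04]), 'ee_pos': array([ 236.16741257, -578.08404107,  221.92233799]), 'orientation': array([-3.08128918e+00, -6.05016805e-01,  4.03775787e-04]), 'ft_force': array([-0.03172257, -0.49310071, -0.24708083]), 'moment': array([0.00423151, 0.03453638, 0.05433579]), 'grasp_force': 0.0, 'width': 87.992106630295}
side 511.44731710596733 511.44731710596733 281.765055291807 202.07605386478585 [[-0.826, -0.309, 0.472, 82.019], [-0.564, 0.465, -0.683, 756.812], [-0.009, -0.83, -0.558, 697.392], [0.0, 0.0, 0.0, 1.0]]
top 452.5417711752628 452.5417711752628 285.35003782314016 209.10552419452205 [[-0.047, -0.973, 0.227, 386.838], [-0.999, 0.047, -0.005, 21.037], [-0.006, -0.227, -0.974, 975.146], [0.0, 0.0, 0.0, 1.0]]
```

View pics/top0.png

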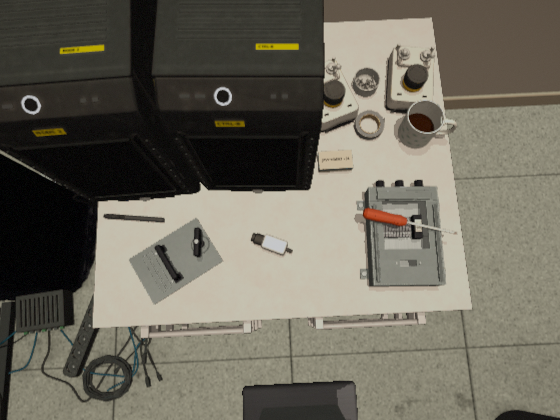

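View pics/side0.png

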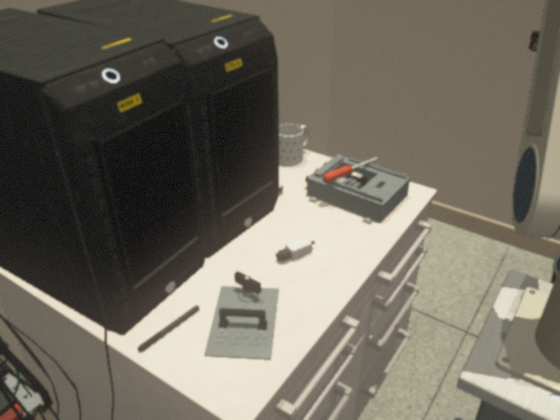

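```bash
python3 - <<'E'
import cv2,numpy as np
t=cv2.imread("pics/top0.png")
a=cv2.resize(t[175:295,350:465],None,fx=3.4,fy=3.4,interpolation=cv2.INTER_CUBIC)
b=cv2.resize(t[205:325,115:230],None,fx=3.4,fy=3.4,interpolation=cv2.INTER_CUBIC)
cv2.imwrite("pics/crop1.png",np.hstack([b,a]))
E
```

```text
(no output)
```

View pics/crop1.png

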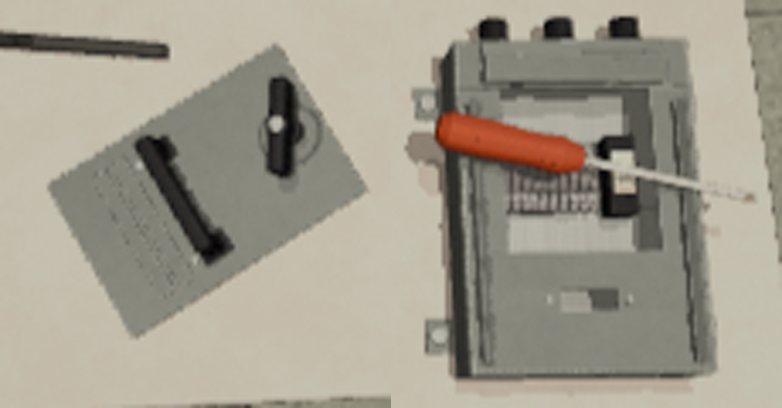

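```bash
cat > h.py <<'E'
from workcell import *
import cv2,numpy as np
from scipy.spatial.transform import Rotation as R
def ray(d,uv,z):
    uv=np.atleast_2d(np.asarray(uv,float));T=np.asarray(d["T"])
    c=np.c_[(uv[:,0]-d["cx"])/d["fx"],(uv[:,1]-d["cy"])/d["fy"],np.ones(len(uv))]@T[:3,:3].T
    o=T[:3,3];return o+c*((z-o[2])/c[:,2:3])
def proj(d,P):
    T=np.asarray(d["T"]);c=(np.atleast_2d(P)-T[:3,3])@T[:3,:3]
    return np.c_[c[:,0]/c[:,2]*d["fx"]+d["cx"],c[:,1]/c[:,2]*d["fy"]+d["cy"]]
def comps(m,amin=20):
    n,l,s,c=cv2.connectedComponentsWithStats(m.astype(np.uint8))
    return [(l==i,s[i],c[i]) for i in range(1,n) if s[i][4]>=amin]
def rect(m):
    return cv2.minAreaRect(max(cv2.findContours(m.astype(np.uint8),0,1)[0],key=cv2.contourArea))
E
python3 - <<'E'
from h import *
d=get_image("top");p=d["pixels"].astype(int);r,g,b=p[...,0],p[...,1],p[...,2]
def roi(m,x0,x1,y0,y1):
    q=np.zeros_like(m);q[y0:y1,x0:x1]=m[y0:y1,x0:x1];return q
bench=(r-b>18)&(r>120)
nb=roi(~bench,115,230,222,312)
for m,s,c in comps(nb,500):
    rc=rect(m);box=cv2.boxPoints(rc);P=ray(d,box+0.0,4);print("cover",rc,P.round(1).tolist(),P.mean(0).round(1))
    print([np.linalg.norm(P[i]-P[i-1]).round(1) for i in range(4)])
blk=roi((p.max(2)<55),130,225,225,300)
for m,s,c in comps(blk,15):
    rc=rect(m);P=ray(d,cv2.boxPoints(rc),40);print("blk",s,c,rc,P.round(1).tolist(),P.mean(0))
red=(r-g>60)&(r>110)
for m,s,c in comps(red,30):
    rc=rect(m);P=ray(d,cv2.boxPoints(rc),70);print("red",s,c,rc,P.round(1).tolist(),P.mean(0))
nb=roi(~bench,340,448,175,300)
for m,s,c in comps(nb,500):
    print("box",s,c,rect(m))
    e=cv2.findContours(m.astype(np.uint8),0,1)[0][0][:,0]
# rows/cols edges of box, print profiles
G=p.mean(2)
print("row 270",[int(v) for v in G[270,360:452]])
print("row 280",[int(v) for v in G[280,360:452]])
print("slot row 263",[int(v) for v in G[263,395:425]])
print("slot col 412",[int(v) for v in G[250:292,412]])
print("slot col 405",[int(v) for v in G[250:292,405]])
E
```

```text
cover ((174.827880859375, 260.6065673828125), (51.866172790527344, 81.74691772460938), 58.24052047729492) [[517.3, 362.8, 4.0], [604.8, 213.1, 4.0], [505.0, 154.7, 4.0], [421.5, 302.3, 4.0]] [512.2 258.2   4. ]
[np.float64(113.4), np.float64(173.5), np.float64(115.6), np.float64(169.7)]
blk [194 228  10  29 195] [197.76923077 242.00512821] ((198.5, 242.0), (28.0, 9.0), 90.0) [[573.3, 210.1, 40.0], [572.4, 191.1, 40.0], [513.3, 191.5, 40.0], [514.2, 210.2, 40.0]] [543.32888235 200.70629013  40.        ]
blk [155 245  28  37 291] [167.51546392 262.88316151] ((168.1720733642578, 262.5091247558594), (40.81605529785156, 9.335756301879883), 59.34933090209961) [[536.4, 294.0, 40.0], [545.6, 277.4, 40.0], [470.7, 233.6, 40.0], [461.8, 250.0, 40.0]] [503.61799068 263.77605701  40.        ]
red [364 208  43  18 422] [384.40047393 216.62322275] ((384.9729309082031, 216.62454223632812), (43.378135681152344, 10.409052848815918), 12.26477336883545) [[573.3, -140.7, 70.0], [594.4, -147.1, 70.0], [570.9, -231.8, 70.0], [550.0, -225.0, 70.0]] [ 572.16798354 -186.13782827   70.        ]
box [ 357  180
[... 961 characters left out ...]
, 131, 131, 130, 130, 131, 131, 131, 123, 63, 110, 97, 102, 112, 122, 151, 187, 186, 186, 186, 186, 187]
slot row 263 [130, 166, 149, 132, 135, 152, 151, 150, 149, 150, 149, 150, 151, 142, 83, 84, 83, 82, 83, 83, 82, 81, 126, 124, 117, 156, 136, 129, 129, 129]
slot col 412 [134, 133, 133, 131, 131, 131, 131, 132, 131, 117, 85, 83, 83, 82, 82, 88, 114, 134, 134, 132, 133, 133, 132, 133, 132, 131, 132, 130, 131, 132, 131, 131, 132, 132, 116, 69, 127, 168, 170, 170, 176, 187]
slot col 405 [131, 131, 131, 131, 132, 132, 131, 130, 130, 117, 118, 149, 149, 149, 149, 154, 151, 131, 130, 131, 132, 131, 130, 131, 131, 132, 133, 132, 133, 131, 132, 131, 130, 130, 119, 80, 123, 168, 168, 169, 175, 185]
```

```bash
python3 - <<'E'
from h import *
d=get_image("top");p=d["pixels"].astype(float);G=p.mean(2)
S=ray(d,[408.1,262.55],52)[0];print("slot",S)
def cross(v,i0,i1,th,up):
    for i in range(i0,i1):
        a,b=v[i],v[i+1]
        if (a<th<=b) if up else (a>th>=b): return i+(th-a)/(b-a)
L=[];Rr=[];F=[]
for r in range(236,283,2):
    a=cross(G[r],369,378,95,True); 
    q=[i for i in range(440,450) if p[r,i,0]-p[r,i,2]>18]
    L.append((a,r)); Rr.append((q[0]-.5 if q else np.nan,r))
def fit(L,z):
    P=ray(d,[l for l in L if l[0] is not None and np.isfinite(l[0])],z)
    k=np.polyfit(P[:,0],P[:,1],1);res=np.polyval(k,P[:,0])-P[:,1];ok=abs(res)<2
    k=np.polyfit(P[ok,0],P[ok,1],1);return k,ok.sum(),len(P)
for n,X in(("L",L),("R",Rr)):
    k,a,b=fit(X,52);print(n,k,a,b,"y at slot x",np.polyval(k,S[0]))
for c in range(380,440,3): F.append((c,cross(G[:,c],282,288,100,False) or np.nan))
P=ray(d,[f for f in F if np.isfinite(f[1])],52);print("front",np.polyfit(P[:,1],P[:,0],1),"x at slot y",np.polyval(np.polyfit(P[:,1],P[:,0],1),S[1]))
# dark guide lines
for lo,hi in((374,380),(435,442)):
    Q=[(lo+np.argmin(G[r,lo:hi]),r) for r in range(225,283,2)]
    for z in(52,57,63): k,a,b=fit(Q,z);print("guide",lo,z,k,a,b,np.polyval(k,S[0]))
# screwdriver shaft: bright pixels
print([(c,[int(v) for v in G[220:240,c]]) for c in(430,445,452,456,458)])
bench=ray(d,[[272,243],[336,160]],15);print(bench.round(0))
o=get_obs();print(o["ee_pos"],R.from_rotvec(o["orientation"]).as_matrix().round(4).tolist())
E
```

```text
slot [ 478.24450392 -228.02911774   52.        ]
L [-3.47515171e-02 -1.37694105e+02] 24 24 y at slot x -154.31382681562584
R [-2.48169818e-02 -2.88887522e+02] 24 24 y at slot x -300.75610734730424
front [3.88564484e-02 4.42879655e+02] x at slot y 434.019252867553
guide 374 52 [-4.40719100e-02 -1.40396225e+02] 29 29 -161.4733741684097
guide 374 57 [-4.4071910e-02 -1.3942952e+02] 29 29 -160.506668749862
guide 374 63 [-4.40719100e-02 -1.38269473e+02] 29 29 -159.34662224760464
guide 435 52 [-3.91362308e-02 -2.68951948e+02] 26 29 -287.66863525733527
guide 435 57 [-3.91362308e-02 -2.67299292e+02] 26 29 -286.01597957730473
guide 435 63 [-3.78098298e-02 -2.65919267e+02] 27 29 -284.00160999563565
[(430, [129, 129, 129, 128, 128, 130, 163, 185, 149, 85, 110, 121, 131, 131, 129, 131, 131, 131, 132, 131]), (445, [186, 186, 186, 186, 188, 187, 187, 186, 178, 172, 177, 157, 173, 187, 186, 186, 187, 187, 187, 186]), (452, [187, 187, 186, 187, 187, 186, 186, 186, 186, 186, 175, 171, 182, 171, 183, 186, 186, 185, 186, 186]), (456, [186, 187, 187, 188, 187, 188, 188, 188, 188, 187, 188, 175, 148, 143, 165, 187, 187, 186, 186, 187]), (458, [186, 187, 187, 187, 188, 188, 188, 188, 187, 187, 188, 187, 187, 187, 187, 187, 186, 187, 186, 187])]
[[ 538.   48.   15.]
 [ 718. -102.   15.]]
[ 236.25001871 -578.26656456  222.21540131] [[0.9257, 0.3782, -0.0003], [0.3782, -0.9257, 0.0008], [0.0, -0.0009, -1.0]]
```

```bash
cat >> h.py <<'E'
def plan(xyz,a_deg):
    o=get_obs();M=R.from_rotvec(o["orientation"]).as_matrix()
    a=np.radians(a_deg);W=np.array([[np.cos(a),np.sin(a),0],[np.sin(a),-np.cos(a),0],[0,0,-1]])
    s=M.T@(np.array(xyz)-o["ee_pos"])/300;r=R.from_matrix(M.T@W).as_rotvec()/1.5
    print("t",round(o["t"],2),"shift",s.round(4).tolist(),"turn",r.round(4).tolist(),"n>=",np.linalg.norm(s)*300/41.7,abs(np.linalg.norm(r))*1.5/np.radians(7.16))
E
python3 -c "
from h import *
plan((400,-380,220),48);plan((568,-201.5,130),74.5)"
```

```text
t 0.2 shift [0.7552, -0.4054, 0.0078] turn [-0.0006, -0.0001, -0.3] n>= 6.166781953482708 3.6006752787491365
t 0.2 shift [1.4986, -0.7442, 0.3081] turn [-0.0006, -0.0003, -0.6083] n>= 12.239963541474578 7.301788779844184
```

Call:
{"fn": "step_arm", "kwargs": {
  "deltas": [
    [[0.06, -0.03, 0], [0, 0, -0.03], 0.14],
    [[0.16, -0.08, 0], [0, 0, -0.08], 0.14],
    [[0.28, -0.14, 0], [0, 0, -0.14], 0.14],
    [[0.4, -0.2, 0], [0, 0, -0.2], 0.14],
    [[0.52, -0.26, 0.03], [0, 0, -0.26], 0.14],
    [[0.64, -0.32, 0.05], [0, 0, -0.32], 0.14],
    [[0.76, -0.38, 0.08], [0, 0, -0.38], 0.14],
    [[0.88, -0.44, 0.1], [0, 0, -0.44], 0.14],
    [[0.96, -0.48, 0.12], [0, 0, -0.48], 0.14],
    [[1.0, -0.5, 0.12], [0, 0, -0.5], 0.14]
  ]
}}

```text
t: 1.03
ee_pos: [458.5, -323.2, 185.5]
orientation: [-2.64, -1.699, 0.001]
ft_force: [0.3, -0.8, -0.2]
width: 49.6
grasp_force: 0.0
```

```bash
python3 -c "
from h import *
plan((568,-201.5,130),74.5);plan((568,-201.5,57),74.5);print(get_obs()['width'])"
```

```text
t 1.03 shift [0.5204, 0.1642, 0.1852] turn [-0.0013, -0.0007, -0.1046] n>= 4.145691406126604 1.255411060993107
t 1.03 shift [0.5202, 0.1647, 0.4285] turn [-0.0013, -0.0007, -0.1046] n>= 4.991269396526826 1.255411060993107
49.634467215133306
```

Call:
{"fn": "step_arm", "kwargs": {
  "deltas": [
    [[0.12, 0.04, 0.05], [0, 0, -0.03], 0.14],
    [[0.24, 0.08, 0.1], [0, 0, -0.06], 0.14],
    [[0.36, 0.12, 0.15], [0, 0, -0.08], 0.14],
    [[0.46, 0.15, 0.18], [0, 0, -0.1], 0.14],
    [[0.5, 0.16, 0.18], [0, 0, -0.1], 0.14],
    [[0.5, 0.16, 0.18], [0, 0, -0.1], 0.14],
    [[0.5, 0.16, 0.18], [0, 0, -0.1], 0.14]
  ]
}}

```text
t: 1.62
ee_pos: [563.7, -210.8, 133.1]
orientation: [2.512, 1.886, -0.001]
ft_force: [0.9, -0.4, -0.0]
width: 50.0
grasp_force: 0.0
```

```bash
python3 -c "
from h import *
plan((568,-201.5,57),74.5)
d=get_image('top');cv2.imwrite('pics/t1.png',cv2.resize(d['pixels'][150:300,330:470,::-1],None,fx=4,fy=4,interpolation=2))"
```

```text
t 1.62 shift [0.034, 0.005, 0.2535] turn [0.0, 0.0004, -0.0082] n>= 1.8405314046347354 0.09901328474759054
```

View pics/t1.png

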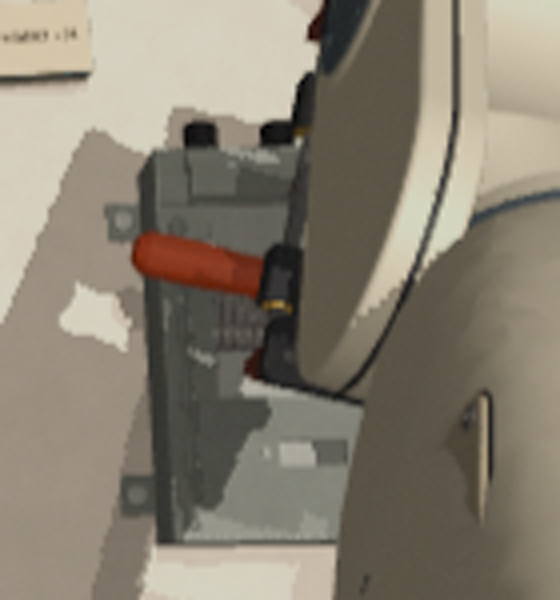

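Call:
{"fn": "step_arm", "kwargs": {
  "deltas": [
    [[0.034, 0.005, 0.06], [0, 0, -0.008], 0.14],
    [[0.034, 0.005, 0.14], [0, 0, -0.008], 0.14],
    [[0.034, 0.005, 0.21], [0, 0, -0.008], 0.14],
    [[0.034, 0.005, 0.254], [0, 0, -0.008], 0.14],
    [[0.034, 0.005, 0.254], [0, 0, -0.008], 0.14],
    [[0.034, 0.005, 0.254], [0, 0, -0.008], 0.14],
    [[0.034, 0.005, 0.254], [0, 0, -0.008], -1],
    [[0.034, 0.005, 0.254], [0, 0, -0.008], -1],
    [[0.034, 0.005, 0.254], [0, 0, -0.008], -1],
    [[0.034, 0.005, 0.254], [0, 0, -0.008], -1],
    [[0.034, 0.005, 0.254], [0, 0, -0.008], -1],
    [[0.034, 0.005, 0.254], [0, 0, -0.008], -1]
  ]
}}

```text
t: 2.67
ee_pos: [568.6, -201.0, 57.1]
orientation: [2.5, 1.901, 0.001]
ft_force: [0.4, -0.4, 4.5]
width: 24.2
grasp_force: 30.0
```

```bash
python3 -c "
from h import *
plan((568,-201.5,140),74.5);plan((550,-85,100),0);plan((550,-85,2),0)"
```

```text
t 2.67 shift [-0.0023, -0.0011, -0.2763] turn [0.0007, 0.0001, -0.0001] n>= 1.9879037967806559 0.008375653518741775
t 2.67 shift [0.3559, -0.1629, -0.1432] turn [0.0007, -0.0003, 0.8667] n>= 2.9980762680545063 10.40363248870623
t 2.67 shift [0.3559, -0.1632, 0.1835] turn [0.0007, -0.0003, 0.8667] n>= 3.1107792281327096 10.40363248870623
```

Call:
{"fn": "step_arm", "kwargs": {
  "deltas": [
    [[0, 0, -0.04], [0, 0, 0], -1],
    [[0, 0, -0.12], [0, 0, 0], -1],
    [[0, 0, -0.2], [0, 0, 0.03], -1],
    [[0.03, -0.02, -0.25], [0, 0, 0.1], -1],
    [[0.09, -0.05, -0.25], [0, 0, 0.18], -1],
    [[0.16, -0.08, -0.25], [0, 0, 0.26], -1],
    [[0.23, -0.11, -0.25], [0, 0, 0.34], -1],
    [[0.29, -0.14, -0.24], [0, 0, 0.42], -1],
    [[0.34, -0.16, -0.22], [0, 0, 0.5], -1],
    [[0.356, -0.163, -0.2], [0, 0, 0.58], -1],
    [[0.356, -0.163, -0.18], [0, 0, 0.66], -1],
    [[0.356, -0.163, -0.16], [0, 0, 0.74], -1],
    [[0.356, -0.163, -0.143], [0, 0, 0.82], -1],
    [[0.356, -0.163, -0.143], [0, 0, 0.867], -1],
    [[0.356, -0.163, -0.143], [0, 0, 0.867], -1],
    [[0.356, -0.163, -0.143], [0, 0, 0.867], -1]
  ]
}}

```text
t: 4.0
ee_pos: [549.8, -84.8, 99.9]
orientation: [3.142, 0.003, 0.001]
ft_force: [0.5, 0.5, -0.6]
width: 24.0
grasp_force: 30.0
```

```bash
python3 -c "
from h import *
plan((550,-85,2),0);print(get_obs()['width'])
d=get_image('side');cv2.imwrite('pics/s1.png',cv2.resize(d['pixels'][120:320,200:450,::-1],None,fx=3,fy=3,interpolation=2))"
```

```text
t 4.0 shift [0.0007, 0.0005, 0.3263] turn [0.0, -0.0002, 0.0012] n>= 2.3476469571720577 0.014788694886648898
23.956514817090202
```

View pics/s1.png

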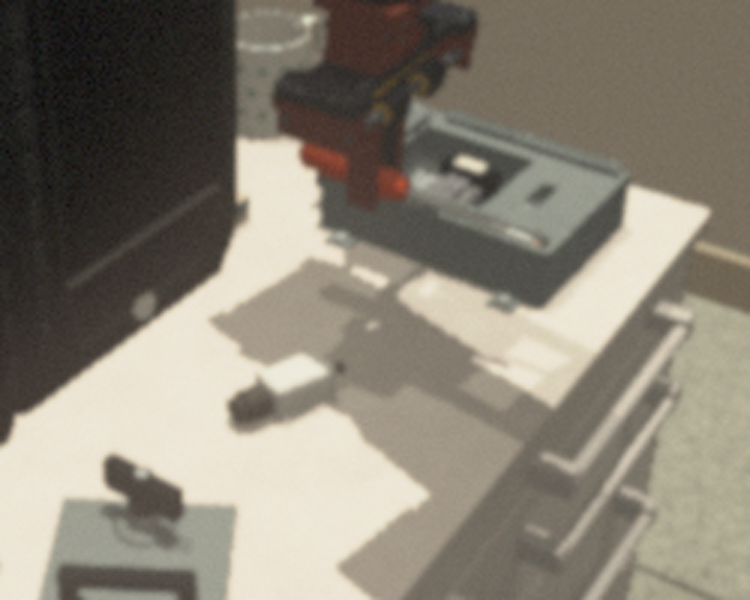

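Call:
{"fn": "step_arm", "kwargs": {
  "deltas": [
    [[0, 0, 0.05], [0, -0.02, 0], -1],
    [[0, 0, 0.13], [0, -0.047, 0], -1],
    [[0, 0, 0.21], [0, -0.047, 0], -1],
    [[0, 0, 0.26], [0, -0.047, 0], -1],
    [[0, 0, 0.29], [0, -0.047, 0], -1],
    [[0, 0, 0.305], [0, -0.047, 0], -1],
    [[0, 0, 0.315], [0, -0.047, 0], -1],
    [[0, 0, 0.323], [0, -0.047, 0], -1],
    [[0, 0, 0.323], [0, -0.047, 0], -1],
    [[0, 0, 0.323], [0, -0.047, 0], -1]
  ]
}}

```text
t: 4.88
ee_pos: [550.1, -85.0, 3.2]
orientation: [3.14, -0.001, -0.109]
ft_force: [-0.2, 0.3, -0.5]
width: 24.1
grasp_force: 30.0
```

Call:
{"fn": "step_arm", "kwargs": {
  "deltas": [
    [[0, 0, 0], [0, 0, 0], -0.35],
    [[0, 0, 0], [0, 0, 0], -0.2],
    [[0, 0, 0], [0, 0, 0], 0],
    [[0, 0, 0], [0, 0, 0], 0],
    [[0, 0, 0], [0, 0, 0], 0],
    [[0, 0, -0.04], [0, 0, 0], 0],
    [[0, 0, -0.12], [0, 0, 0], 0],
    [[0, 0, -0.22], [0, 0.047, 0], 0],
    [[0, 0, -0.35], [0, 0.047, 0], 0],
    [[0, 0, -0.45], [0, 0.047, 0], 0],
    [[0, 0, -0.45], [0, 0.047, 0], 0]
  ]
}}

```text
t: 5.8
ee_pos: [563.3, -85.6, 144.2]
orientation: [3.14, -0.001, 0.017]
ft_force: [1.2, 0.4, 0.0]
width: 43.8
grasp_force: 0.0
```

```bash
python3 -c "
from h import *
plan((530,90,170),-30);plan((505,269,130),-149.7);plan((505,269,130),-90);print(get_obs()['qpos'])
"
```

```text
t 5.8 shift [-0.1104, -0.585, -0.0884] turn [-0.0007, -0.0074, 0.3486] n>= 4.32951670637082 4.185377211742552
t 5.8 shift [-0.1956, -1.1818, 0.0429] turn [-0.009, -0.0042, 1.7414] n>= 8.623334492798941 20.902409870491887
t 5.8 shift [-0.1956, -1.1818, 0.0429] turn [-0.0047, -0.0067, 1.0467] n>= 8.623334492798941 12.56459880590976
[-1.71650742e-01  4.41670542e-01  1.81681094e+00  5.57976294e-05
  8.72075120e-01  1.39979442e+00]
```

Call:
{"fn": "step_arm", "kwargs": {
  "deltas": [
    [[-0.02, -0.04, -0.01], [0, 0, -0.04], 0],
    [[-0.04, -0.12, -0.03], [0, 0, -0.12], 0],
    [[-0.06, -0.21, -0.05], [0, 0, -0.2], 0],
    [[-0.08, -0.3, -0.05], [0, 0, -0.28], 0],
    [[-0.1, -0.4, -0.05], [0, 0, -0.36], 0],
    [[-0.12, -0.5, -0.05], [0, 0, -0.44], 0],
    [[-0.14, -0.6, -0.05], [0, 0, -0.52], 0],
    [[-0.15, -0.68, -0.05], [0, 0, -0.6], 0],
    [[-0.17, -0.77, -0.05], [0, 0, -0.68], 0],
    [[-0.18, -0.85, -0.05], [0, 0, -0.76], 0],
    [[-0.19, -0.93, -0.05], [0, 0, -0.84], 0],
    [[-0.195, -1.0, -0.05], [0, 0, -0.92], 0],
    [[-0.195, -1.0, -0.05], [0, 0, -1.0], 0]
  ]
}}

```text
t: 6.88
ee_pos: [500.5, 218.3, 152.4]
orientation: [-2.29, -2.15, -0.002]
ft_force: [0.2, 0.1, 0.3]
width: 43.5
grasp_force: 0.0
```

```bash
python3 -c "
from h import *
plan((505,269,130),150);plan((505,269,130),-149.7);
"
```

```text
t 6.88 shift [0.1695, 0.0042, 0.075] turn [0.0007, -0.0004, -0.7401] n>= 1.3339804557781503 8.88333228612869
t 6.88 shift [0.1695, 0.0042, 0.075] turn [0.001, -0.0, -1.4417] n>= 1.3339804557781503 17.30511696542169
```

Call:
{"fn": "step_arm", "kwargs": {
  "deltas": [
    [[0.03, 0, 0.02], [0, 0, -0.08], 0],
    [[0.08, 0.002, 0.05], [0, 0, -0.16], 0],
    [[0.13, 0.004, 0.075], [0, 0, -0.24], 0],
    [[0.17, 0.004, 0.075], [0, 0, -0.32], 0],
    [[0.17, 0.004, 0.075], [0, 0, -0.4], 0],
    [[0.17, 0.004, 0.075], [0, 0, -0.48], 0],
    [[0.17, 0.004, 0.075], [0, 0, -0.56], 0],
    [[0.17, 0.004, 0.075], [0, 0, -0.64], 0],
    [[0.17, 0.004, 0.075], [0, 0, -0.72], 0],
    [[0.17, 0.004, 0.075], [0, 0, -0.8], 0],
    [[0.17, 0.004, 0.075], [0, 0, -0.88], 0],
    [[0.17, 0.004, 0.075], [0, 0, -0.96], 0],
    [[0.17, 0.004, 0.075], [0, 0, -1.0], 0],
    [[0.17, 0.004, 0.075], [0, 0, -1.0], 0]
  ]
}}

```text
t: 8.05
ee_pos: [505.5, 265.8, 129.8]
orientation: [-0.22, -3.134, 0.0]
ft_force: [0.6, -0.3, -0.4]
width: 43.9
grasp_force: 0.0
```

```bash
python3 -c "
from h import *
plan((505,269,130),-149.7);plan((505,269,15.5),-149.7)
"
```

```text
t 8.05 shift [0.0032, 0.0102, -0.0008] turn [-0.0, -0.0001, -0.446] n>= 0.0768006712986199 5.353518179149214
t 8.05 shift [0.0031, 0.0102, 0.3809] turn [-0.0, -0.0001, -0.446] n>= 2.7411987433998863 5.353518179149214
```

Call:
{"fn": "step_arm", "kwargs": {
  "deltas": [
    [[0.003, 0.01, 0], [0, 0, -0.08], 0],
    [[0.003, 0.01, 0], [0, 0, -0.16], 0],
    [[0.003, 0.01, 0.02], [0, 0, -0.24], 0],
    [[0.003, 0.01, 0.06], [0, 0, -0.32], 0],
    [[0.003, 0.01, 0.12], [0, 0, -0.4], 0],
    [[0.003, 0.01, 0.18], [0, 0, -0.446], 0],
    [[0.003, 0.01, 0.24], [0, 0, -0.446], 0],
    [[0.003, 0.01, 0.3], [0, 0, -0.446], 0],
    [[0.003, 0.01, 0.35], [0, 0, -0.446], 0],
    [[0.003, 0.01, 0.381], [0, 0, -0.446], 0],
    [[0.003, 0.01, 0.381], [0, 0, -0.446], 0],
    [[0.003, 0.01, 0.381], [0, 0, -0.446], 0]
  ]
}}

```text
t: 9.05
ee_pos: [505.1, 269.0, 15.2]
orientation: [0.816, -3.033, 0.0]
ft_force: [-0.9, -1.4, -0.3]
width: 44.0
grasp_force: 0.0
```

```bash
python3 -c "
from h import *
plan((505,269,15.5),-149.7)
d=get_image('side');a=cv2.resize(d['pixels'][220:380,180:320,::-1],None,fx=2.8,fy=2.8,interpolation=2)
d=get_image('top');b=cv2.resize(d['pixels'][200:360,100:240,::-1],None,fx=2.8,fy=2.8,interpolation=2)
cv2.imwrite('pics/c2.png',np.hstack([a,b]))"
```

```text
t 9.05 shift [0.0001, 0.0002, -0.0008] turn [0.0, -0.0005, -0.002] n>= 0.006392611752541994 0.025198716709432543
```

View pics/c2.png

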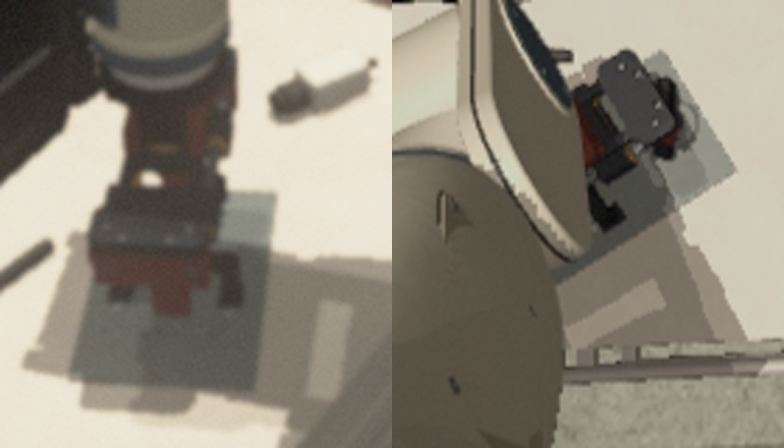

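Call:
{"fn": "step_arm", "kwargs": {
  "deltas": [
    [[0, 0, 0], [0, 0, 0], -1],
    [[0, 0, 0], [0, 0, 0], -1],
    [[0, 0, 0], [0, 0, 0], -1],
    [[0, 0, 0], [0, 0, 0], -1],
    [[0, 0, 0], [0, 0, 0], -1],
    [[0, 0, 0], [0, 0, 0], -1],
    [[0, 0, 0], [0, 0, 0], -1],
    [[0, 0, 0], [0, 0, 0], -1],
    [[0, 0, -0.02], [0, 0, 0], -1],
    [[0, 0, -0.06], [0, 0, 0], -1],
    [[0, 0, -0.12], [0, 0, 0], -1],
    [[0, 0, -0.2], [0, 0, 0], -1],
    [[0, 0, -0.28], [0, 0, 0], -1],
    [[0, 0, -0.35], [0, 0, 0], -1],
    [[0, 0, -0.4], [0, 0, 0], -1],
    [[0, 0, -0.4], [0, 0, 0], -1],
    [[0, 0, -0.4], [0, 0, 0], -1]
  ]
}}

```text
t: 10.57
ee_pos: [505.5, 269.1, 136.2]
orientation: [-0.817, 3.032, 0.001]
ft_force: [-0.8, -0.4, -3.7]
width: 11.8
grasp_force: 30.0
```

```bash
python3 -c "
from h import *
o=get_obs();print(o['width'],o['ft_force'],o['moment'])
plan((530,20,160),150);plan((530,20,160),90);plan((534,-230,130),87.8)
"
```

```text
11.81357358634431 [-0.83094338 -0.44918642 -3.7221002 ] [ 0.14738263 -0.04147083 -0.00524384]
t 10.57 shift [0.3466, -0.7588, -0.0797] turn [0.0005, 0.0011, 0.7001] n>= 6.029001211663473 8.403942899320452
t 10.57 shift [0.3466, -0.7588, -0.0797] turn [0.0012, 0.0008, 1.3983] n>= 6.029001211663473 16.783823720495594
t 10.57 shift [0.7541, -1.486, 0.0197] turn [0.0012, 0.0008, 1.4239] n>= 11.988846727569038 17.091086126739047
```

Call:
{"fn": "step_arm", "kwargs": {
  "deltas": [
    [[0.01, -0.02, -0.02], [0, 0, 0.02], -1],
    [[0.03, -0.05, -0.05], [0, 0, 0.06], -1],
    [[0.06, -0.09, -0.08], [0, 0, 0.12], -1],
    [[0.1, -0.14, -0.1], [0, 0, 0.19], -1],
    [[0.14, -0.19, -0.1], [0, 0, 0.26], -1],
    [[0.18, -0.25, -0.1], [0, 0, 0.33], -1],
    [[0.22, -0.31, -0.1], [0, 0, 0.4], -1],
    [[0.26, -0.37, -0.1], [0, 0, 0.47], -1],
    [[0.3, -0.43, -0.1], [0, 0, 0.54], -1],
    [[0.34, -0.49, -0.1], [0, 0, 0.61], -1],
    [[0.38, -0.54, -0.1], [0, 0, 0.68], -1],
    [[0.42, -0.59, -0.1], [0, 0, 0.75], -1],
    [[0.45, -0.63, -0.1], [0, 0, 0.82], -1],
    [[0.475, -0.66, -0.1], [0, 0, 0.89], -1],
    [[0.49, -0.675, -0.1], [0, 0, 0.95], -1],
    [[0.49, -0.675, -0.1], [0, 0, 1.0], -1]
  ]
}}

```text
t: 11.9
ee_pos: [478.4, 18.4, 164.3]
orientation: [-1.479, -2.769, 0.003]
ft_force: [0.1, 0.7, -3.8]
width: 11.9
grasp_force: 30.0
```

```bash
python3 -c "
from h import *
o=get_obs();print(o['ee_pos'],o['width'])
plan((534,-230,140),87.8)
"
```

```text
[478.38984899  18.43272176 164.25218472] 11.880102746576322
t 11.9 shift [-0.7914, -0.3064, 0.0807] turn [-0.0021, -0.0003, 0.4189] n>= 6.132690882757851 5.02810930697956
```

Call:
{"fn": "step_arm", "kwargs": {
  "deltas": [
    [[-0.03, -0.01, 0], [0, 0, 0.03], -1],
    [[-0.09, -0.03, 0], [0, 0, 0.07], -1],
    [[-0.17, -0.06, 0.01], [0, 0, 0.12], -1],
    [[-0.26, -0.1, 0.02], [0, 0, 0.17], -1],
    [[-0.36, -0.14, 0.03], [0, 0, 0.22], -1],
    [[-0.46, -0.18, 0.04], [0, 0, 0.27], -1],
    [[-0.56, -0.22, 0.05], [0, 0, 0.32], -1],
    [[-0.65, -0.25, 0.06], [0, 0, 0.37], -1],
    [[-0.72, -0.28, 0.07], [0, 0, 0.4], -1],
    [[-0.77, -0.3, 0.08], [0, 0, 0.419], -1],
    [[-0.791, -0.306, 0.08], [0, 0, 0.419], -1],
    [[-0.791, -0.306, 0.08], [0, 0, 0.419], -1],
    [[-0.791, -0.306, 0.08], [0, 0, 0.419], -1],
    [[-0.791, -0.306, 0.08], [0, 0, 0.419], -1]
  ]
}}

```text
t: 13.07
ee_pos: [537.0, -226.5, 141.2]
orientation: [-2.253, -2.187, 0.0]
ft_force: [-1.4, -0.2, -4.4]
width: 12.0
grasp_force: 30.0
```

```bash
python3 -c "
from h import *
o=get_obs();print(o['ee_pos'],o['width'],o['moment'])
plan((534.2,-230,140),87.8)
d=get_image('side');cv2.imwrite('pics/s3raw.png',d['pixels'][...,::-1]);a=cv2.resize(d['pixels'][90:250,270:430,::-1],None,fx=2.4,fy=2.4,interpolation=2)
d=get_image('top');cv2.imwrite('pics/t3raw.png',d['pixels'][...,::-1]);b=cv2.resize(d['pixels'][160:320,325:485,::-1],None,fx=2.4,fy=2.4,interpolation=2)
cv2.imwrite('pics/c3.png',np.hstack([a,b]))"
```

```text
[ 537.03246922 -226.48161341  141.17097789] 12.04976026667076 [ 0.0203273  -0.1569894   0.00093375]
t 13.07 shift [-0.012, -0.0091, 0.0039] turn [-0.0007, -0.0004, 0.0058] n>= 0.11189849130419353 0.07063867428244293
```

View pics/c3.png

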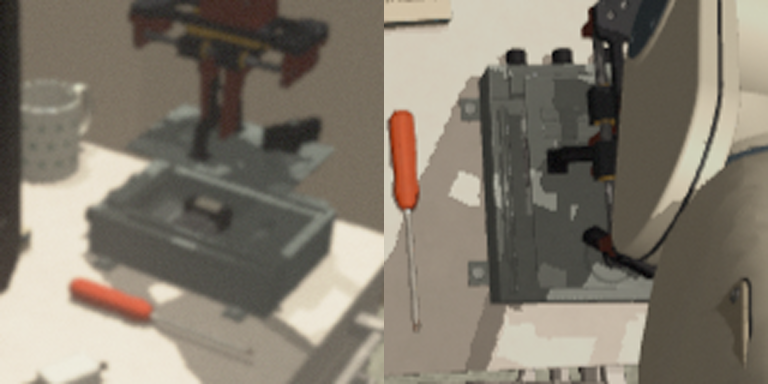

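```bash
cat > edge.py <<'E'
from h import *
from scipy.ndimage import map_coordinates
def prof(view,zu):
    o=get_obs();M=R.from_rotvec(o["orientation"]).as_matrix();ex=M[:,1]*np.sign(M[0,1]);ey=np.cross([0,0,1],ex)
    c=o["ee_pos"]-14*ex;c[2]=zu
    d=get_image(view);G=d["pixels"].astype(float)
    print(view,o["ee_pos"].round(1),"yaw",np.degrees(np.arctan2(ex[1],ex[0])).round(2))
    for nm,base,di,al,rng,z in(("+y",57*ey,ey,ex,(-80,80),4),("-y",-57*ey,ey,ex,(-80,80),4),("-x",-85*ex,ex,ey,(-52,52),4),("+x",85*ex,ex,ey,(-52,52),4)):
        offs=np.arange(-12,13,1.5);ts=np.linspace(*rng,9)
        for k in range(0,9,2):
            q=[proj(d,c+base+f*di+ts[k]*al+[0,0,z])[0] for f in offs]
            v=map_coordinates(G.mean(2),np.array(q).T[::-1],order=1)
            print(nm,int(ts[k]),v.astype(int).tolist())
E
python3 - <<'E'
from edge import *
z=get_obs()["ee_pos"][2]-15.3
prof("side",z);prof("top",z)
E
```

```text
side [ 537.4 -226.5  141.5] yaw -1.68
+y -80 [95, 95, 94, 94, 94, 94, 94, 93, 91, 90, 91, 92, 94, 98, 103, 109, 113]
+y -40 [80, 81, 81, 80, 80, 80, 81, 81, 81, 81, 85, 90, 96, 103, 109, 114, 118]
+y 0 [82, 88, 95, 101, 108, 114, 119, 119, 119, 119, 118, 118, 118, 118, 120, 122, 123]
+y 40 [94, 94, 95, 96, 96, 95, 95, 95, 96, 97, 101, 106, 111, 118, 123, 129, 135]
+y 80 [102, 102, 103, 103, 103, 102, 100, 98, 97, 99, 101, 104, 107, 110, 113, 116, 120]
-y -80 [106, 107, 108, 108, 107, 106, 108, 110, 112, 114, 116, 119, 122, 125, 126, 127, 128]
-y -40 [40, 40, 39, 39, 38, 38, 39, 40, 39, 38, 39, 38, 37, 36, 37, 37, 36]
-y 0 [106, 106, 107, 108, 109, 110, 111, 112, 112, 114, 117, 123, 128, 132, 136, 137, 138]
-y 40 [52, 52, 50, 49, 49, 50, 51, 51, 50, 48, 46, 44, 44, 43, 41, 40, 40]
-y 80 [106, 107, 107, 108, 108, 108, 109, 110, 113, 116, 120, 123, 126, 129, 131, 133, 135]
-x -52 [105, 105, 107, 107, 108, 107, 110, 114, 118, 120, 119, 119, 120, 119, 119, 118, 115]
-x -26 [107, 106, 104, 103, 101, 102, 105, 110, 117, 123, 125, 126, 127, 125, 124, 123, 122]
-x 0 [106, 106, 107, 107, 105, 
[... 1584 characters left out ...]
5, 124, 124, 125, 117, 116, 119, 121, 116, 91, 52, 26, 15]
-x 0 [143, 94, 100, 117, 125, 125, 125, 125, 126, 125, 118, 105, 110, 118, 122, 123, 122]
-x 26 [147, 105, 95, 118, 126, 125, 125, 120, 106, 85, 71, 70, 70, 71, 71, 70, 70]
-x 52 [162, 114, 60, 66, 70, 69, 69, 69, 67, 81, 89, 92, 91, 92, 93, 92, 92]
+x -52 [80, 81, 80, 80, 81, 80, 80, 80, 80, 80, 80, 80, 80, 80, 80, 81, 81]
+x -26 [80, 80, 80, 81, 81, 80, 79, 79, 78, 78, 76, 71, 70, 68, 62, 58, 62]
+x 0 [22, 24, 45, 81, 108, 119, 119, 112, 108, 114, 129, 137, 139, 137, 131, 129, 130]
+x 26 [71, 70, 71, 71, 71, 71, 80, 86, 87, 88, 91, 93, 93, 85, 65, 44, 30]
+x 52 [95, 95, 95, 96, 96, 94, 95, 96, 94, 92, 92, 93, 93, 97, 109, 129, 145]
```

```bash
python3 -c "
from h import *
plan((534.2,-228,68.5),87.8)"
```

```text
t 13.27 shift [-0.0043, -0.0111, 0.2437] turn [0.0001, -0.0, 0.0058] n>= 1.7549623019067109 0.06985193765808341
```

Call:
{"fn": "step_arm", "kwargs": {
  "deltas": [
    [[-0.004, -0.011, 0.03], [0, 0, 0.006], -1],
    [[-0.004, -0.011, 0.07], [0, 0, 0.006], -1],
    [[-0.004, -0.011, 0.12], [0, 0, 0.006], -1],
    [[-0.004, -0.011, 0.16], [0, 0, 0.006], -1],
    [[-0.004, -0.011, 0.19], [0, 0, 0.006], -1],
    [[-0.004, -0.011, 0.205], [0, 0, 0.006], -1],
    [[-0.004, -0.011, 0.213], [0, 0, 0.006], -1],
    [[-0.004, -0.011, 0.22], [0, 0, 0.006], -1],
    [[-0.004, -0.011, 0.226], [0, 0, 0.006], -1],
    [[-0.004, -0.011, 0.232], [0, 0, 0.006], -1],
    [[-0.004, -0.011, 0.236], [0, 0, 0.006], -1],
    [[-0.004, -0.011, 0.24], [0, 0, 0.006], -1],
    [[-0.004, -0.011, 0.24], [0, 0, 0.006], -1]
  ]
}}

```text
t: 14.35
ee_pos: [534.2, -228.9, 69.4]
orientation: [2.265, 2.176, 0.0]
ft_force: [-0.2, 0.2, -3.0]
width: 11.6
grasp_force: 30.0
```

```bash
python3 - <<'E'
from edge import *
o=get_obs();print(o["ee_pos"],o["ft_force"],o["moment"],o["width"])
plan((554.2,-228.8,67.5),87.8)
d=get_image('side');a=cv2.resize(d['pixels'][110:230,290:420,::-1],None,fx=3,fy=3,interpolation=2)
d=get_image('top');b=cv2.resize(d['pixels'][175:295,350:480,::-1],None,fx=3,fy=3,interpolation=2)
cv2.imwrite('pics/c4.png',np.hstack([a,b]))
E
```

```text
[ 534.21647621 -228.86823978   69.37952361] [-0.15554768  0.19619938 -3.03185485] [-0.06008782 -0.17524264  0.02868884] 11.627061319735851
t 14.35 shift [0.0029, 0.0665, 0.0063] turn [0.0001, 0.0, -0.0011] n>= 0.48133892600313344 0.012857735676316822
```

View pics/c4.png

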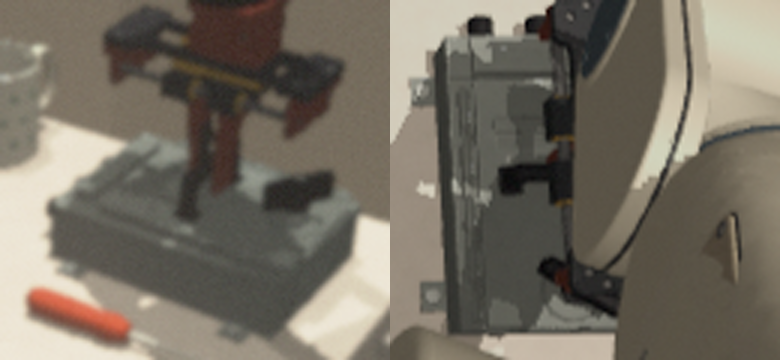

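Call:
{"fn": "step_arm", "kwargs": {
  "deltas": [
    [[0, 0, 0.003], [0, 0, 0], -1],
    [[0, 0, 0.005], [0, 0, 0], -1],
    [[0, 0, 0.007], [0, 0, 0], -1],
    [[0, 0, 0.009], [0, 0, 0], -1],
    [[0, 0, 0.009], [0, 0, 0], -1]
  ]
}}

```text
t: 14.87
ee_pos: [534.3, -228.9, 67.6]
orientation: [2.265, 2.177, 0.0]
ft_force: [-1.9, 2.0, 7.6]
width: 11.8
grasp_force: 30.0
```

Call:
{"fn": "step_arm", "kwargs": {
  "deltas": [
    [[0, 0.004, -0.002], [0, 0, 0], -1],
    [[0, 0.01, -0.002], [0, 0, 0], -1],
    [[0.001, 0.018, -0.002], [0, 0, 0], -1],
    [[0.001, 0.026, -0.002], [0, 0, 0], -1],
    [[0.001, 0.034, -0.002], [0, 0, 0], -1],
    [[0.001, 0.042, -0.002], [0, 0, 0], -1],
    [[0.001, 0.05, -0.002], [0, 0, 0], -1],
    [[0.001, 0.056, -0.002], [0, 0, 0], -1],
    [[0.001, 0.06, -0.002], [0, 0, 0], -1],
    [[0.001, 0.06, -0.002], [0, 0, 0], -1]
  ]
}}

```text
t: 15.7
ee_pos: [551.9, -229.3, 67.6]
orientation: [-2.265, -2.176, 0.001]
ft_force: [-4.2, 1.3, 5.2]
width: 11.8
grasp_force: 30.0
```

Slid 17.6 mm with only friction; push on to the stop.

Call:
{"fn": "step_arm", "kwargs": {
  "deltas": [
    [[0, 0.003, 0], [0, 0, 0], -1],
    [[0, 0.006, 0], [0, 0, 0], -1],
    [[0, 0.009, 0], [0, 0, 0], -1],
    [[0, 0.012, 0], [0, 0, 0], -1],
    [[0, 0.012, 0], [0, 0, 0], -1]
  ]
}}

```text
t: 16.12
ee_pos: [553.3, -229.3, 67.6]
orientation: [-2.262, -2.174, 0.005]
ft_force: [-12.9, 0.0, 12.5]
width: 11.7
grasp_force: 30.0
```

Call:
{"fn": "step_arm", "kwargs": {
  "deltas": [
    [[0, 0.004, -0.002], [0, 0, 0], -1],
    [[0, 0.006, -0.003], [0, 0, 0], -1],
    [[0, 0.006, -0.003], [0, 0, 0], -1]
  ]
}}

```text
t: 16.37
ee_pos: [553.4, -229.4, 67.6]
orientation: [-2.26, -2.173, 0.008]
ft_force: [-15.3, -3.2, 8.8]
width: 11.8
grasp_force: 30.0
```

Call:
{"fn": "step_arm", "kwargs": {
  "deltas": [
    [[0, -0.006, 0], [0, 0, 0], -1],
    [[0, -0.009, 0], [0, 0, 0], -0.7],
    [[0, -0.009, 0], [0, 0, 0], -0.4],
    [[0, -0.009, 0], [0, 0, 0], -0.1],
    [[0, -0.009, 0], [0, 0, 0], -0.1],
    [[0, -0.009, 0], [0, 0, 0], -0.1],
    [[0, -0.009, -0.04], [0, 0, 0], -0.1],
    [[0, -0.009, -0.12], [0, 0, 0], -0.1],
    [[0, -0.009, -0.2], [0, 0, 0], -0.1],
    [[0, -0.05, -0.23], [0, 0, 0.05], -0.1],
    [[0, -0.12, -0.23], [0, 0, 0.13], -0.1],
    [[0, -0.19, -0.23], [0, 0, 0.21], -0.1],
    [[0, -0.24, -0.23], [0, 0, 0.29], -0.1],
    [[0, -0.255, -0.23], [0, 0, 0.35], -0.1],
    [[0, -0.255, -0.23], [0, 0, 0.35], -0.1],
    [[0, -0.255, -0.23], [0, 0, 0.35], -0.1]
  ]
}}

```text
t: 17.7
ee_pos: [481.8, -226.7, 138.1]
orientation: [2.749, 1.517, 0.002]
ft_force: [0.5, -0.2, -0.9]
width: 39.7
grasp_force: 0.0
```

```bash
python3 - <<'E'
from edge import *
o=get_obs();print(o["ee_pos"],o["ft_force"],o["width"])
plan((477.6,-228.2,76.5),57.5)
d=get_image('side');a=cv2.resize(d['pixels'][110:230,290:420,::-1],None,fx=3,fy=3,interpolation=2)
d=get_image('top');b=cv2.resize(d['pixels'][175:295,350:480,::-1],None,fx=3,fy=3,interpolation=2)
cv2.imwrite('pics/c5.png',np.hstack([a,b]))
E
```

```text
[ 481.75749321 -226.67709899  138.11463408] [ 0.47187915 -0.20706804 -0.9366456 ] 39.67736192704913
t 17.7 shift [-0.0117, -0.0093, 0.2054] turn [0.0011, -0.0001, 0.0032] n>= 1.4813792477803527 0.04107886553225329
```

View pics/c5.png

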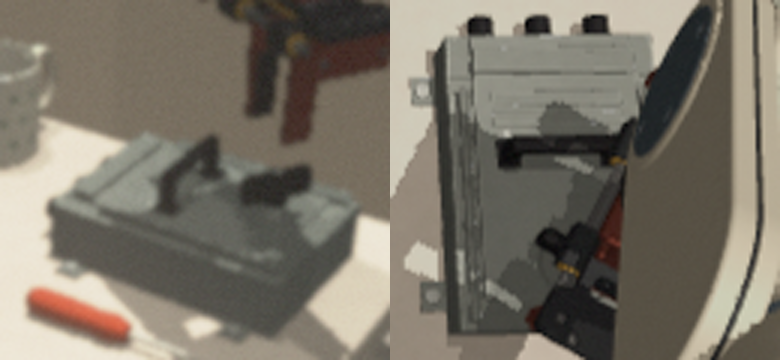

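Call:
{"fn": "step_arm", "kwargs": {
  "deltas": [
    [[-0.012, -0.009, 0.02], [0, 0, 0.003], -0.1],
    [[-0.012, -0.009, 0.06], [0, 0, 0.003], -0.1],
    [[-0.012, -0.009, 0.1], [0, 0, 0.003], -0.1],
    [[-0.012, -0.009, 0.14], [0, 0, 0.003], -0.1],
    [[-0.012, -0.009, 0.175], [0, 0, 0.003], -0.1],
    [[-0.012, -0.009, 0.197], [0, 0, 0.003], -0.1],
    [[-0.012, -0.009, 0.205], [0, 0, 0.003], -0.1],
    [[-0.012, -0.009, 0.205], [0, 0, 0.003], -0.1],
    [[-0.012, -0.009, 0.205], [0, 0, 0.003], -0.1]
  ]
}}

```text
t: 18.55
ee_pos: [477.1, -228.1, 75.7]
orientation: [2.756, 1.508, 0.0]
ft_force: [-0.1, -0.4, 0.4]
width: 39.5
grasp_force: 0.0
```

```bash
python3 - <<'E'
from edge import *
o=get_obs();print(o["ft_force"])
plan((477.6,-228.2,76.5),57.5)
d=get_image('side');a=cv2.resize(d['pixels'][110:230,290:420,::-1],None,fx=3,fy=3,interpolation=2)
d=get_image('top');b=cv2.resize(d['pixels'][175:295,350:480,::-1],None,fx=3,fy=3,interpolation=2)
cv2.imwrite('pics/c6.png',np.hstack([a,b]))
E
```

```text
[-0.10854574 -0.43151886  0.36956155]
t 18.55 shift [0.0006, 0.0015, -0.0026] turn [0.0001, 0.0, -0.0014] n>= 0.021635344820376847 0.016522165339074527
```

Call:
{"fn": "step_arm", "kwargs": {
  "deltas": [
    [[0, 0, -0.002], [0, 0, 0], -0.4],
    [[0, 0, -0.002], [0, 0, 0], -0.6],
    [[0, 0, -0.002], [0, 0, 0], -1],
    [[0, 0, -0.002], [0, 0, 0], -1],
    [[0, 0, -0.002], [0, 0, 0], -1],
    [[0, 0, -0.002], [0, 0, 0], -1],
    [[0, 0, -0.002], [0, 0, 0], -1]
  ]
}}

```text
t: 19.23
ee_pos: [477.3, -228.2, 76.5]
orientation: [2.755, 1.508, 0.001]
ft_force: [1.2, -1.1, 2.1]
width: 19.3
grasp_force: 30.0
```

```bash
python3 - <<'E'
from h import *
o=get_obs();print(o["ft_force"],o["moment"],o["ee_pos"])
plan((477.6,-228.2,76.5),87.8)
E
```

```text
[ 1.1744948  -1.07145118  2.12149097] [-0.02871716 -0.1499899   0.01597652] [ 477.30050308 -228.17435041   76.4985157 ]
t 19.23 shift [0.0005, 0.0009, -0.0] turn [0.0005, 0.0001, -0.3541] n>= 0.007208559339100798 4.250092511176749
```

```bash
python3 - <<'E'
from h import *
d=get_image('side');print(proj(d,[[477.4,-228.2,95],[477.4,-228.2,76]]))
u,v=map(int,proj(d,[477.4,-228.2,90])[0])
a=cv2.resize(d['pixels'][v-38:v+37,u-38:u+37,::-1],None,fx=5.2,fy=5.2,interpolation=2)
c6=cv2.imread('pics/c6.png')
d=get_image('top');u,v=map(int,proj(d,[477.4,-228.2,90])[0]);print(u,v)
b=cv2.resize(d['pixels'][v-38:v+37,u-38:u+37,::-1],None,fx=5.2,fy=5.2,interpolation=2)
cv2.imwrite('pics/c7.png',np.hstack([a,b]))
E
```

```text
[[382.0276557  167.95827186]
 [381.21697114 174.94767237]]
413 260
```

View pics/c7.png

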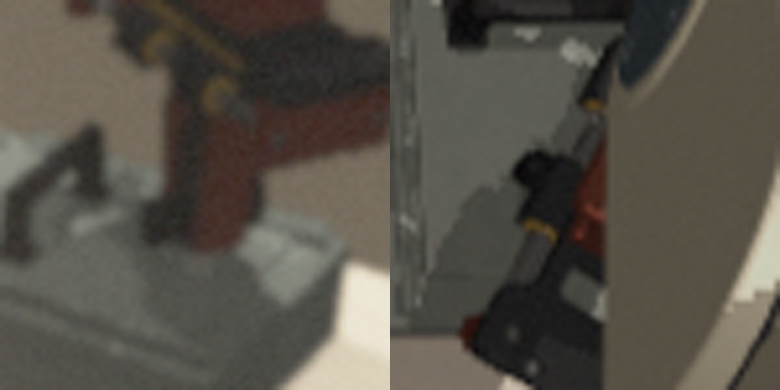

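Call:
{"fn": "step_arm", "kwargs": {
  "deltas": [
    [[0, 0, 0], [0, 0, -0.04], -1],
    [[0, 0, 0], [0, 0, -0.1], -1],
    [[0, 0, 0], [0, 0, -0.16], -1],
    [[0, 0, 0], [0, 0, -0.22], -1],
    [[0, 0, 0], [0, 0, -0.28], -1],
    [[0, 0, 0], [0, 0, -0.33], -1],
    [[0, 0, 0], [0, 0, -0.354], -1],
    [[0, 0, 0], [0, 0, -0.354], -1],
    [[0, 0, 0], [0, 0, -0.354], -1]
  ]
}}

```text
t: 20.08
ee_pos: [477.3, -228.1, 76.4]
orientation: [2.265, 2.176, 0.0]
ft_force: [1.9, 0.4, 3.0]
width: 19.6
grasp_force: 30.0
```

```bash
python3 - <<'E'
from h import *
o=get_obs();print(o["ft_force"],o["moment"],o["ee_pos"],o["width"],o["qpos"][5])
plan((477.3,-228.2,76.5),87.8)
d=get_image('side');cv2.imwrite('pics/s8raw.png',d['pixels'][...,::-1])
d=get_image('top');cv2.imwrite('pics/t8raw.png',d['pixels'][...,::-1])
p=d['pixels'].astype(int);m=np.zeros(p.shape[:2],bool);m[235:285,380:440]=(p.max(2)<48)[235:285,380:440]
for r in range(240,282): print(r,''.join('#' if x else '.' for x in m[r,385:440]))
E
```

```text
[1.93413186 0.44249089 2.98504015] [-0.04097049 -0.26941298  0.02980735] [ 477.25927946 -228.13604594   76.36446169] 19.60911531436785 -0.42867970896654545
t 20.08 shift [-0.0002, 0.0001, -0.0005] turn [0.0004, 0.0002, -0.0009] n>= 0.003724284611243433 0.011728094247828027
240 ....................############.......................
241 ....................############.......................
242 ....................############.......................
243 ....................############.......................
244 ....................############.......................
245 ....................############.......................
246 .....................###########.......................
247 .....................##########........................
248 .....................#####..###........................
249 .....................#........#........................
250 ..............................#........................
251 ........................#....###.......................
252 ........................#...###........................
253 .....................####....##...........
[... 993 characters left out ...]
.......#########........................
271 ......................#########........................
272 ......................#########........................
273 ......................#########........................
274 ......................#########........................
275 ......................####.............................
276 .......................................................
277 .......................................................
278 .......................................................
279 .......................................................
280 ...........................#...........................
281 ...........................#...........................
```

Call:
{"fn": "step_arm", "kwargs": {
  "deltas": [
    [[0, 0, 0.005], [0, 0, 0], -1],
    [[0, 0, 0.011], [0, 0, 0], -1],
    [[0, 0, 0.017], [0, 0, 0], -1],
    [[0, 0, 0.023], [0, 0, 0], -1],
    [[0, 0, 0.029], [0, 0, 0], -1],
    [[0, 0, 0.034], [0, 0, 0], -1],
    [[0, 0, 0.038], [0, 0, 0], -1],
    [[0, 0, 0.038], [0, 0, 0], -1]
  ]
}}

```text
t: 20.85
ee_pos: [477.6, -228.3, 67.0]
orientation: [2.263, 2.177, 0.001]
ft_force: [-5.6, 3.0, 31.2]
width: 19.9
grasp_force: 30.0
```

```bash
python3 - <<'E'
from h import *
d=get_image('side');cv2.imwrite('pics/s9raw.png',d['pixels'][...,::-1])
t=get_image('top');cv2.imwrite('pics/t9raw.png',t['pixels'][...,::-1])
A=cv2.imread('pics/s8raw.png').mean(2);B=d['pixels'].mean(2)
print("slotpos wing +y tip top/bot expected out", proj(d,[[478.5,-198,100.5],[478.5,-198,76.5],[478.5,-198,88.5],[478.5,-198,64.5]]).round(1).tolist())
for v in range(158,186): print(v,''.join('%4d'%x for x in A[v,360:378]),' | ',''.join('%4d'%x for x in B[v,360:378]))
C=t['pixels'].max(2)
for r in range(253,268): print(r,''.join('#' if x<48 else '.' for x in C[r,385:420]))
E
```

```text
slotpos wing +y tip top/bot expected out [[376.2, 171.3], [375.2, 180.2], [375.7, 175.8], [374.7, 184.6]]
158   44  51  68  89 105 109 106 105 107 108 107 104 101  78  63  52  53  46  |    49  47  67  89 102 104 109 107 106 106 105  97  76  59  50  51  49  46
159   42  48  65  89 103 107 108 108 105 111 107 105  97  77  60  53  48  45  |    45  46  68  86 102 106 110 108 106 107 103  96  80  61  50  53  50  46
160   42  49  66  88 101 105 106 109 107 108 107 107  95  83  65  54  49  46  |    46  46  64  87 101 110 108 108 108 106 107  99  80  64  56  55  50  42
161   46  46  64  89 104 110 110 111 109 106 108 107 100  80  61  53  46  43  |    45  42  65  87 104 114 114 109 106 105 105  99  81  60  50  53  48  47
162   45  43  69  90 111 119 118 115 112 111 107 109 104  83  64  56  48  43  |    45  47  66  91 108 118 116 111 112 109 107 102  83  65  54  51  52  46
163   40  51  67  96 113 118 118 117 114 112 111 111 105  86  67  51  47  42  |    44  47  66  96 113 119 119 118 113 113 109 107  91  69  58  54  46  43
164   46  52  79 107 120 123 120 117 118 115 118 114 113  89  65  54  
[... 3217 characters left out ...]
 80  82  78  78  78  81  |    97 100  99  98  95  91  87  85  84  82  82  81  82  77  76  75  77  78
253 ....................#.###..###.....
254 ....................####...###.....
255 .....................###....##.....
256 ....................####...###.....
257 ....................####....##.....
258 .............###########...........
259 ...........#############...........
260 ...........#############...........
261 ...........#############...........
262 ...........################........
263 ...........###################.....
264 ............##################.....
265 ....................##########.....
266 ....................##########.....
267 ....................##########.....
```

```bash
python3 - <<'E'
from h import *
t=get_image('top');o=get_obs();print(o["ee_pos"],o["ft_force"],o["width"])
A=cv2.imread('pics/t8raw.png').mean(2);B=t['pixels'].mean(2)
for z in (100.5,91,88.5): print(z,proj(t,[[478.5,-198,z],[484.5,-199,z],[472.5,-199,z]]).round(2).tolist())
for r in (255,256,257,258,260,262,263,264,265,266): print(r,A[r,392:404].astype(int).tolist(),B[r,392:404].astype(int).tolist())
s=get_image('side');print(proj(s,[[487,-218,67],[501,-218,67],[501,-238,67],[487,-218,76.4],[501,-218,76.4]]).round(1).tolist())
E
```

```text
[ 477.5289104  -228.28327819   67.07707264] [-4.35578148  2.31279468 31.06500216] 19.79631566541365
100.5 [[399.06, 260.35], [399.25, 257.23], [399.9, 263.44]]
91 [[397.9, 260.92], [398.09, 257.83], [398.73, 263.97]]
88.5 [[397.6, 261.07], [397.79, 257.99], [398.42, 264.11]]
255 [90, 70, 72, 70, 70, 70, 69, 71, 70, 66, 58, 59] [88, 71, 70, 70, 70, 70, 69, 70, 69, 66, 57, 57]
256 [89, 71, 70, 69, 71, 70, 71, 71, 63, 55, 53, 57] [90, 70, 71, 71, 70, 71, 71, 72, 69, 61, 58, 64]
257 [83, 71, 69, 70, 70, 68, 60, 60, 42, 30, 38, 44] [82, 71, 70, 69, 69, 68, 60, 62, 56, 49, 50, 57]
258 [70, 71, 70, 71, 70, 61, 31, 30, 14, 17, 15, 18] [70, 70, 71, 71, 64, 56, 33, 34, 23, 22, 26, 21]
260 [69, 68, 70, 70, 66, 25, 10, 13, 11, 18, 20, 20] [69, 69, 71, 67, 24, 8, 11, 17, 22, 18, 21, 20]
262 [69, 67, 68, 70, 66, 30, 11, 9, 14, 18, 19, 17] [69, 71, 69, 67, 30, 13, 11, 13, 21, 20, 18, 18]
263 [69, 69, 69, 69, 66, 54, 35, 18, 19, 18, 20, 24] [71, 71, 69, 66, 43, 9, 13, 15, 14, 17, 15, 14]
264 [69, 69, 68, 69, 68, 68, 60, 44, 44, 46, 46, 46] [70, 69, 68, 67, 58, 43, 35, 35, 33, 33, 35, 37]
265 [69, 70, 70, 68, 68, 69, 66, 67, 60, 63, 69, 66] [70, 69, 69, 69, 68, 68, 59, 59, 55, 56, 59, 59]
266 [69, 70, 69, 68, 69, 68, 69, 68, 62, 61, 67, 68] [70, 69, 68, 69, 69, 69, 69, 68, 63, 61, 66, 67]
[[375.2, 178.9], [369.9, 177.2], [373.6, 173.6], [375.6, 175.5], [370.2, 173.8]]
```

```bash
python3 - <<'E'
from h import *
o=get_obs();print(o["ee_pos"],o["ft_force"],o["moment"],o["width"],o["grasp_force"])
t=get_image('top');p=t['pixels'].astype(int)
# wing thickness/hub seen in the very first (unheld) picture, on the bench
q=cv2.imread('pics/top0.png').max(2)
for r in range(224,262): print(r,''.join('#' if x<50 else ('+' if x<75 else '.') for x in q[r,183:215]))
q=cv2.imread('pics/side0.png').max(2)
for r in range(268,300): print(r,''.join('#' if x<50 else ('+' if x<75 else '.') for x in q[r,225:272]))
E
```

```text
[ 477.48656918 -228.30616209   67.09128064] [-4.82467766  2.06063387 30.48189243] [0.39509077 0.7883     0.02371135] 19.599883881926 30.04341423511505
224 ................................
225 ................................
226 ................................
227 ................................
228 ............####+...............
229 ...........+#####+..............
230 ...........+######+.............
231 ...........+######+.............
232 ...........#######+.............
233 ...........+#######.............
234 ...........+#######.............
235 ...........+#######+............
236 ...........###+####+............
237 ...........###+####.............
238 ...........##++####.............
239 ...............####+............
240 ..........+.....###+............
241 ................###++...........
242 ..........+....+###+#...........
243 ...........+...####+#...........
244 ...........###+####+#...........
245 ...........###+#####+...........
246 ...........###+#####............
247 ...........##++###+.............
248 ...........###+###+.............
249 ...........##+####..
[... 1420 characters left out ...]
........................
287 ...............................................
288 ...............................................
289 ...............................................
290 ...............................................
291 ...............................................
292 ...............................................
293 ...............................................
294 ...............................................
295 ...............................................
296 ...............................................
297 ...............................................
298 ...............................................
299 ...............................................
```

Call:
{"fn": "step_arm", "kwargs": {
  "deltas": [
    [[0, 0, -0.012], [0, 0, 0], -1],
    [[0, 0, -0.03], [0, 0, 0], -1],
    [[0, 0, -0.038], [0, 0, 0], -1],
    [[0, 0, -0.038], [0, 0, 0], -0.3],
    [[0, 0, -0.038], [0, 0, 0], -0.1],
    [[0, 0, -0.038], [0, 0, 0], -0.1],
    [[0, 0, -0.048], [0, 0, 0], -0.1],
    [[0, 0, -0.063], [0, 0, 0], -0.1],
    [[0, 0, -0.063], [0, 0, 0], -0.1],
    [[0, 0, -0.063], [0, 0, 0], -0.5],
    [[0, 0, -0.063], [0, 0, 0], -1],
    [[0, 0, -0.063], [0, 0, 0], -1],
    [[0, 0, -0.063], [0, 0, 0], -1],
    [[0, 0, -0.063], [0, 0, 0], -1],
    [[0, 0, -0.063], [0, 0, 0], -1],
    [[0, 0, -0.063], [0, 0, 0], -1]
  ]
}}

```text
t: 22.43
ee_pos: [477.0, -228.0, 83.7]
orientation: [-2.264, -2.178, -0.0]
ft_force: [0.6, 0.2, -0.6]
width: 11.7
grasp_force: 30.0
```

```bash
python3 - <<'E'
from h import *
o=get_obs();print(o["ee_pos"],o["ft_force"],o["moment"],o["width"])
t=get_image('top');B=t['pixels'].mean(2)
for r in (256,257,258,260,262,263,264,265): print(r,B[r,392:408].astype(int).tolist())
E
```

```text
[ 477.01530364 -227.97289704   83.68674306] [ 0.56151126  0.2422168  -0.64998314] [ 0.03244752 -0.13468569 -0.03857723] 11.668530991397157
256 [91, 82, 72, 69, 70, 71, 70, 71, 71, 75, 61, 62, 66, 66, 56, 29]
257 [89, 69, 71, 69, 70, 70, 69, 62, 60, 50, 50, 52, 52, 53, 50, 23]
258 [81, 71, 69, 70, 70, 65, 57, 31, 33, 23, 21, 11, 13, 6, 16, 14]
260 [70, 69, 70, 70, 65, 25, 15, 14, 13, 17, 19, 20, 20, 16, 19, 17]
262 [69, 70, 70, 69, 66, 37, 9, 11, 16, 17, 21, 20, 18, 20, 20, 19]
263 [69, 69, 68, 69, 68, 51, 14, 13, 14, 16, 14, 13, 14, 13, 14, 17]
264 [70, 69, 67, 69, 67, 65, 42, 33, 31, 30, 34, 35, 36, 33, 32, 26]
265 [70, 70, 69, 69, 68, 68, 68, 57, 54, 57, 60, 59, 60, 58, 56, 44]
```

Call:
{"fn": "step_arm", "kwargs": {
  "deltas": [
    [[0, 0, 0.006], [0, 0, 0], -1],
    [[0, 0, 0.012], [0, 0, 0], -1],
    [[0, 0, 0.018], [0, 0, 0], -1],
    [[0, 0, 0.024], [0, 0, 0], -1],
    [[0, 0, 0.03], [0, 0, 0], -1],
    [[0, 0, 0.035], [0, 0, 0], -1],
    [[0, 0, 0.039], [0, 0, 0], -1],
    [[0, 0, 0.039], [0, 0, 0], -1]
  ]
}}

```text
t: 23.15
ee_pos: [477.4, -228.2, 74.4]
orientation: [2.263, 2.178, 0.001]
ft_force: [-7.7, 5.1, 33.0]
width: 11.6
grasp_force: 30.0
```

```bash
python3 - <<'E'
from h import *
o=get_obs();print(o["ee_pos"],o["ft_force"],o["moment"],o["width"])
t=get_image('top');B=t['pixels'].mean(2)
for r in (256,257,258,260,262,263,264,265): print(r,B[r,392:408].astype(int).tolist())
# hub/handle ref: cover handle left end & front edge rows
for r in range(236,250,2): print(r,B[r,385:402].astype(int).tolist())
A=cv2.imread('pics/t8raw.png').mean(2)
for r in range(236,250,2): print(r,A[r,385:402].astype(int).tolist())
E
```

```text
[ 477.4186946  -228.17943189   74.3722766 ] [-7.73997856  5.14982205 33.00925643] [ 0.89522324  1.37314162 -0.00543927] 11.620649435826746
256 [92, 83, 71, 69, 69, 69, 72, 70, 70, 63, 57, 64, 65, 54, 29, 29]
257 [83, 71, 70, 70, 70, 70, 70, 71, 64, 56, 56, 62, 60, 48, 26, 24]
258 [70, 71, 71, 71, 70, 60, 59, 54, 43, 37, 41, 43, 42, 28, 19, 19]
260 [68, 69, 70, 67, 44, 14, 11, 13, 20, 12, 19, 20, 20, 13, 18, 19]
262 [70, 69, 70, 66, 31, 5, 12, 17, 23, 23, 22, 19, 18, 20, 15, 12]
263 [69, 68, 70, 65, 38, 14, 17, 16, 18, 14, 16, 19, 16, 17, 19, 18]
264 [70, 69, 69, 67, 50, 32, 16, 20, 16, 19, 17, 19, 14, 18, 16, 18]
265 [70, 70, 68, 69, 66, 58, 50, 49, 42, 45, 49, 48, 47, 45, 27, 12]
236 [91, 90, 93, 91, 91, 92, 88, 69, 69, 68, 70, 70, 70, 69, 68, 69, 71]
238 [89, 90, 91, 90, 91, 91, 89, 70, 69, 71, 68, 70, 71, 69, 68, 69, 70]
240 [91, 90, 92, 92, 91, 91, 88, 69, 71, 69, 69, 71, 69, 70, 70, 70, 69]
242 [90, 92, 91, 91, 91, 91, 88, 69, 68, 71, 70, 70, 70, 69, 68, 69, 70]
244 [91, 91, 90, 91, 92, 91, 92, 89, 78, 70, 72, 71, 70, 69, 68, 71, 70]
246 [90, 90, 90, 92, 91, 91, 89, 91, 90, 79, 69, 70, 70, 70, 71, 81, 92]
248 [89, 89, 90, 91, 91, 90, 91, 89, 90, 88, 69, 71, 71, 69, 72, 84, 90]
236 [91, 91, 91, 91, 92, 91, 89, 70, 69, 69, 70, 70, 70, 69, 69, 71, 70]
238 [89, 91, 91, 91, 91, 92, 88, 72, 69, 70, 70, 67, 69, 70, 69, 68, 69]
240 [89, 90, 91, 90, 92, 90, 89, 69, 70, 69, 69, 70, 68, 70, 69, 68, 70]
242 [91, 90, 90, 91, 92, 91, 88, 69, 70, 71, 69, 70, 68, 70, 70, 69, 68]
244 [91, 91, 90, 91, 90, 91, 90, 79, 78, 70, 71, 72, 70, 70, 69, 70, 70]
246 [89, 90, 91, 91, 90, 90, 91, 90, 89, 78, 70, 71, 70, 69, 72, 81, 91]
248 [91, 89, 91, 90, 90, 91, 91, 91, 90, 88, 70, 70, 70, 71, 72, 85, 91]
```

```bash
python3 - <<'E'
from h import *
s=get_image('side');cv2.imwrite('pics/s10raw.png',s['pixels'][...,::-1]);B=s['pixels'].mean(2);A=cv2.imread('pics/s8raw.png').mean(2)
print("A out"); 
for v in range(170,192): print(v,''.join('%4d'%x for x in A[v,368:396]))
print("B in")
for v in range(170,192): print(v,''.join('%4d'%x for x in B[v,368:396]))
bx=np.array([537.2,-230.1,0]);c,sn=np.cos(-.038),np.sin(-.038)
W=lambda x,y,z:[bx[0]+c*x-sn*y,bx[1]+sn*x+c*y,z]
for n,P in dict(cov_fl=W(-82,57,56),cov_fr=W(-82,-57,56),rim_fl=W(-103,73,52),rim_fr=W(-103,-73,52),cov_rl=W(88,57,56),tip_out_bot=W(-59,30,76.5),tip_in_bot=W(-59,30,64.5),guide_l=W(-97,59,52)).items(): print(n,proj(s,P).round(1)[0])
E
```

```text
A out
170  130 126 126 119 105  82  60  51  46  43  42  43  42  43  40  41  46  49  52  53  50  55  62  81 104 111 114 109
171  110 105 103 100  89  69  57  46  43  40  43  41  44  36  45  40  45  48  54  55  55  58  69  89 110 120 118 116
172   94  88  88  84  79  63  53  47  48  43  37  41  44  41  40  45  45  52  55  51  49  55  68  94 112 119 121 120
173   84  80  80  79  70  59  49  42  42  44  44  43  40  42  43  43  49  52  53  57  54  56  75  98 115 115 118 117
174   80  79  77  78  69  57  46  44  42  40  48  39  44  39  42  44  49  50  55  49  54  60  83 111 120 121 120 117
175   82  80  80  80  68  61  48  44  40  43  37  45  38  39  42  44  48  54  53  54  59  72  99 123 133 134 131 127
176   83  82  86  85  79  67  53  47  39  43  39  42  40  42  43  48  51  57  51  53  68  87 117 137 143 143 141 136
177   83  88  90  91  84  76  55  44  43  43  44  44  43  43  46  45  48  51  57  66  89 107 128 142 146 145 143 142
178   88  89  93  93  88  72  60  46  42  48  48  44  53  54  52  56  55  55  58  78  98 120 133 141 142 144 145 143
179   96  97  98  94  90  76  64  50  49 
[... 3536 characters left out ...]
80  82  81  82  76  81  80  78  77  80  79  80  81  78
188   95  88  89  83  80  82  82  81  79  80  81  78  82  82  78  78  82  80  79  79  79  81  77  79  79  79  77  80
189   98  95  86  84  82  79  80  83  81  78  81  78  80  79  78  83  80  77  83  79  80  78  78  76  79  77  78  78
190   99  96  94  85  84  80  81  83  78  81  79  80  83  80  79  79  79  76  77  80  77  77  79  79  78  79  78  78
191  100  98  96  92  85  81  83  80  78  83  81  80  77  76  79  78  79  80  78  77  80  78  77  78  78  78  76  76
cov_fl [377.4 195.9]
cov_fr [399.5 175. ]
rim_fl [382.2 203.5]
rim_fr [410.1 176.3]
cov_rl [315.1 173.7]
tip_out_bot [374.8 180.1]
tip_in_bot [374.3 184.5]
guide_l [382.7 199.9]
```

Call:
{"fn": "step_arm", "kwargs": {
  "deltas": [
    [[0, 0, -0.01], [0, 0, 0], -1],
    [[0, 0, -0.02], [0, 0, 0], -1],
    [[0, 0, -0.02], [0, 0, 0], -1],
    [[0, 0, -0.02], [0, 0, 0], -1]
  ]
}}

```text
t: 23.58
ee_pos: [477.2, -228.1, 78.2]
orientation: [2.263, 2.178, 0.0]
ft_force: [0.6, 0.8, 3.4]
width: 11.9
grasp_force: 30.0
```

Call:
{"fn": "step_arm", "kwargs": {
  "deltas": [
    [[0, 0, 0.005], [0, 0, 0], -1],
    [[0, 0, 0.01], [0, 0, 0], -1],
    [[0, 0, 0.01], [0, 0, 0], -1],
    [[0, 0, 0.01], [0, 0, 0], -1]
  ]
}}

```text
t: 23.92
ee_pos: [477.2, -228.1, 75.3]
orientation: [2.264, 2.178, 0.0]
ft_force: [-1.0, 1.1, 11.7]
width: 11.7
grasp_force: 30.0
```

Call:
{"fn": "step_arm", "kwargs": {
  "deltas": [
    [[0, 0, 0], [0, 0, 0.04], -1],
    [[0, 0, 0], [0, 0, 0.08], -1],
    [[0, 0, 0], [0, 0, 0.08], -1],
    [[0, 0, 0], [0, 0, 0.08], -1]
  ]
}}

```text
t: 24.25
ee_pos: [477.3, -228.1, 75.3]
orientation: [2.39, 2.038, 0.0]
ft_force: [-1.0, 1.6, 11.1]
width: 11.8
grasp_force: 30.0
```

```bash
python3 - <<'E'
from h import *
o=get_obs();print(o["ee_pos"],o["ft_force"],o["moment"],o["width"])
E
```

```text
[ 477.26638649 -228.12417086   75.32365981] [-1.01634129  1.6208249  11.13725898] [ 0.3438174   0.13563319 -0.01897504] 11.76494802973198
```

Call:
{"fn": "step_arm", "kwargs": {
  "deltas": [
    [[0, 0, 0], [0, 0, -0.08], -1],
    [[0, 0, 0], [0, 0, -0.12], -1],
    [[0, 0, 0], [0, 0, -0.16], -1],
    [[0, 0, 0], [0, 0, -0.16], -1],
    [[0, 0, 0], [0, 0, -0.16], -1]
  ]
}}

```text
t: 24.67
ee_pos: [477.2, -228.1, 75.3]
orientation: [2.128, 2.31, 0.0]
ft_force: [-1.8, 1.7, 11.5]
width: 11.5
grasp_force: 30.0
```

```bash
python3 - <<'E'
from h import *
o=get_obs();print(o["ee_pos"],o["ft_force"],o["moment"],o["width"])
plan((477.2,-228.1,83.7),87.8)
E
```

```text
[ 477.21417936 -228.08129924   75.31579968] [-1.82731028  1.74508455 11.53124095] [0.38259522 0.14445634 0.03438646] 11.522227928153645
t 24.67 shift [-0.0001, -0.0, -0.0279] turn [0.0002, 0.0001, 0.0802] n>= 0.20106074730817297 0.962185011228177
```

Call:
{"fn": "step_arm", "kwargs": {
  "deltas": [
    [[0, 0, 0.004], [0, 0, 0.08], -1],
    [[0, 0, 0.009], [0, 0, 0.08], -1],
    [[0, 0, 0.012], [0, 0, 0.08], -1],
    [[0, 0, 0.012], [0, 0, 0.08], -1],
    [[0, 0, 0.012], [0, 0, 0.14], -1],
    [[0, 0, 0.012], [0, 0, 0.2], -1],
    [[0, 0, 0.012], [0, 0, 0.26], -1],
    [[0, 0, 0.012], [0, 0, 0.32], -1],
    [[0, 0, 0.012], [0, 0, 0.32], -1]
  ]
}}

```text
t: 25.42
ee_pos: [477.5, -228.4, 74.0]
orientation: [2.62, 1.731, 0.001]
ft_force: [-8.4, 4.6, 37.2]
width: 11.8
grasp_force: 30.1
```

```bash
python3 - <<'E'
from h import *
o=get_obs();print(o["ee_pos"],o["ft_force"],o["moment"],o["width"])
plan((477.2,-228.1,83.7),87.8)
E
```

```text
[ 477.50717878 -228.37767488   73.96907469] [-8.43203487  4.55800426 37.24943659] [0.80191452 1.54760287 0.03684296] 11.779278092292587
t 25.42 shift [0.0004, -0.0013, -0.0324] turn [0.0008, 0.0003, -0.2431] n>= 0.2335667023824048 2.9183623336171896
```

Call:
{"fn": "step_arm", "kwargs": {
  "deltas": [
    [[0, 0, -0.003], [0, 0, 0.05], -1],
    [[0, 0, -0.003], [0, 0, 0.12], -1],
    [[0, 0, -0.003], [0, 0, 0.19], -1],
    [[0, 0, -0.003], [0, 0, 0.26], -1],
    [[0, 0, -0.003], [0, 0, 0.33], -1],
    [[0, 0, -0.003], [0, 0, 0.4], -1],
    [[0, 0, -0.003], [0, 0, 0.47], -1],
    [[0, 0, -0.003], [0, 0, 0.54], -1],
    [[0, 0, -0.003], [0, 0, 0.61], -1],
    [[0, 0, -0.003], [0, 0, 0.68], -1],
    [[0, 0, -0.003], [0, 0, 0.75], -1],
    [[0, 0, -0.003], [0, 0, 0.79], -1],
    [[0, 0, -0.003], [0, 0, 0.79], -1]
  ]
}}

```text
t: 26.5
ee_pos: [477.4, -228.4, 74.0]
orientation: [3.141, -0.025, 0.001]
ft_force: [-5.8, 2.9, 27.2]
width: 12.0
grasp_force: 30.0
```

```bash
python3 - <<'E'
from h import *
o=get_obs();print(o["ee_pos"],o["ft_force"],o["moment"],o["width"],o["qpos"])
plan((477.2,-228.1,83.7),-2.2)
E
```

```text
[ 477.42112279 -228.38752017   73.95514903] [-5.78998139  2.88418271 27.22766028] [5.65028945e-01 1.15427273e+00 6.04429538e-04] 11.971643691439425 [-4.68529984e-01  5.09844494e-01  1.92972619e+00 -4.17478259e-04
  7.00947696e-01  1.11833632e+00]
t 26.5 shift [-0.0007, -0.0009, -0.0325] turn [0.0005, -0.0006, 0.0151] n>= 0.23385129559828963 0.18143584724750572
```

Call:
{"fn": "step_arm", "kwargs": {
  "deltas": [
    [[0, 0, 0], [0, 0, 0.03], -1],
    [[0, 0, 0], [0, 0, 0.05], -1],
    [[0, 0, 0], [0, 0, 0.05], -1],
    [[0, 0, -0.004], [0, 0, 0.05], -1],
    [[0, 0, -0.009], [0, 0, 0.05], -1],
    [[0, 0, -0.009], [0, 0, 0.05], -1]
  ]
}}

```text
t: 27.0
ee_pos: [477.2, -228.3, 74.2]
orientation: [3.138, -0.136, 0.001]
ft_force: [2.7, -1.5, -6.2]
width: 11.9
grasp_force: 30.3
```

```bash
python3 - <<'E'
from h import *
o=get_obs();print(o["ee_pos"],o["ft_force"],o["moment"],o["width"])
plan((477.2,-228.1,83.7),-2.2)
E
```

```text
[ 477.21941842 -228.27486868   74.23535793] [ 2.7302967  -1.51136681 -6.18983922] [-0.25450067 -0.51138265  0.55089781] 11.895303944257362
t 27.0 shift [-0.0001, -0.0006, -0.0315] turn [0.0004, -0.0002, -0.032] n>= 0.22700904765536023 0.38454159723110737
```

Call:
{"fn": "step_arm", "kwargs": {
  "deltas": [
    [[0, 0, 0.003], [0, 0, -0.02], -1],
    [[0, 0, 0.003], [0, 0, -0.03], -1],
    [[0, 0, 0.003], [0, 0, -0.03], -0.7],
    [[0, 0, 0.003], [0, 0, -0.03], -0.4],
    [[0, 0, 0.003], [0, 0, -0.03], -0.1],
    [[0, 0, 0.003], [0, 0, -0.03], -0.1],
    [[0, 0, 0.003], [0, 0, -0.03], -0.1],
    [[0, 0, -0.04], [0, 0, -0.03], -0.1],
    [[0, 0, -0.12], [0, 0, -0.03], -0.1],
    [[0, 0, -0.22], [0, 0, -0.03], -0.1],
    [[-0.1, 0, -0.35], [0, 0, -0.03], -0.1],
    [[-0.2, 0.05, -0.47], [0, 0, -0.03], -0.1],
    [[-0.3, 0.15, -0.55], [0, 0, -0.03], -0.1],
    [[-0.4, 0.28, -0.6], [0, 0, -0.03], -0.1],
    [[-0.45, 0.4, -0.6], [0, 0, -0.03], -0.1],
    [[-0.45, 0.53, -0.6], [0, 0, -0.03], -0.1],
    [[-0.45, 0.65, -0.6], [0, 0, -0.03], -0.1],
    [[-0.45, 0.7, -0.6], [0, 0, -0.03], -0.1],
    [[-0.45, 0.7, -0.6], [0, 0, -0.03], -0.1]
  ]
}}

```text
t: 28.58
ee_pos: [323.4, -430.3, 255.5]
orientation: [3.138, -0.073, 0.002]
ft_force: [-0.8, 0.5, -0.4]
width: 39.8
grasp_force: 0.0
```

```bash
python3 - <<'E'
from h import *
o=get_obs();print(o["ee_pos"],o["ft_force"])
t=get_image('top');p=t['pixels'].max(2)
for r in range(228,290): print(r,''.join('#' if x<50 else ('+' if x<75 else '.') for x in p[r,365:450]))
s=get_image('side');q=s['pixels'].max(2)
print("side")
for r in range(158,206): print(r,''.join('#' if x<50 else ('+' if x<75 else '.') for x in q[r,340:415]))
bx=np.array([537.2,-230.1,0]);c,sn=np.cos(-.038),np.sin(-.038)
W=lambda x,y,z:[bx[0]+c*x-sn*y,bx[1]+sn*x+c*y,z]
for n,z in(("out",0),("locked",-9.5)):
  for P in (W(-59-30,6,100.5+z),W(-59+30,6,100.5+z),W(-89,6,76.5+z),W(-29,6,76.5+z)): print(n,proj(t,P).round(1)[0],proj(s,P).round(1)[0])
E
```

```text
[ 323.35093476 -430.33179442  255.5394209 ] [-0.83952421  0.54255098 -0.40839601]
228 .+##+................########..........................########......................
229 .+###................#######+..........................+######+......................
230 ..###................#######+...........................++++.........................
231 ..###................................................................................
232 ..###.................................................................+..............
233 ..###....+............................................................+..............
234 ..###....+............................................................+..............
235 ..###....+............................................................+..............
236 ..###....+............................................................+..............
237 ..###.................................................................+..............
238 ..###.................................................................+..............
239 ..###+...+..............
[... 7974 characters left out ...]
................................
201 ...........................................................................
202 ...........................................................................
203 ...........................................................................
204 ...........................................................................
205 ...........................................................................
out [412.5 275.4] [392.4 170.7]
out [410.3 244.4] [369.2 163.2]
out [409.3 276.4] [391.3 179.7]
out [407.1 246.2] [368.3 172. ]
locked [411.2 275.8] [392.  174.3]
locked [409.  245.1] [368.8 166.7]
locked [408.  276.8] [390.8 183.2]
locked [405.9 246.9] [368.  175.4]
```

```bash
python3 -c "
from workcell import *
print(close_job())"
```

```text
the job is handed in; nothing more can be done
None
```

The job is handed in at about 29 s of the 72 s allowed, and its result was not reported back. The screwdriver lies flat on the bench. The cover is at its stop under the rear lip. The stud is pushed in and turned to its clockwise stop; a light upward pull met resistance, and the last side picture puts the released wing at locked height.

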